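# Tip the turning blank onto the carving board and seat it against the fence plate

### The arm

A 6-joint arm with a two-finger parallel gripper is mounted at the origin on the work surface. World frame = base frame: x ahead of the robot, y to its left, z up, the work surface at z = 0. Lengths are in m, angles in rad, forces in N, time in s.
With the tool pointing down it reaches from about 0.35 to 0.775 m from the base axis. Payload 5.5 kg.
Tool frame: the origin (TCP) lies between the finger pads; the fingertips stand env.nose_length ahead of it and the grasp point (between the pads) lies 8 mm behind it (env.nose_length is the distance from the TCP to the fingertips, in m); z points along the fingers, y is the direction in which the jaws open and shut (so a half turn about z gives the same grasp; the last joint's range is limited). The gripper opens to 85 mm and grips with 20 to 120 N. Pads are 22 mm wide; open, the fingers measure 114 mm over their backs; the gripper's body (76 mm by 85 mm) begins 54 mm behind the grasp point. The pads swing forward as they close: fully open they stand 13 mm farther back than shut.
Start: joints at [1.174, 0.313, 0.046, 1.304, 0, 1.431], TCP at [0.146, 0.556, 0.204] pointing down, gripper open.
Joint ranges: [-2.76, 2.76], [-0.86, 1.69], [-1.03, 1.26], [-2.2, 2.34], [-1.47, 1.5], [-3.14, 3.14]. Speed limits (rad/s): [2.57, 2.57, 3.14, 3.14, 3.14, 3.14].

### API

Orientations are given as a unit quaternion [w, x, y, z].
In Python, from workcell import env gives the robot as it stands. The module is installed in compiled form; this text tells all that it offers.
- The arm moves only by the shell command python3 -m creep 'ROWS' [FORCE]. ROWS is a JSON object of lists of equal length, an entry for each row: "hand": the finger opening in mm, from 0 to 85.4; "delta_pos": the shift along the tool's x, y, z scaled (see below), a list of three; "turn": the turn about the tool's z scaled (see below). In form: {"hand": [hand, ...], "delta_pos": [[dx, dy, dz], ...], "turn": [turn, ...]}. A call has exactly 5 rows; each row shifts and turns the commanded pose from where the row before left it, along the tool's axes as they then stand; what a row does not reach is not made up. The controller multiplies each number of a shift by 0.8 m and each number of a turn by 5 degrees. A row lasts 1/12 s, in which the tool goes at most 41.7 mm and 7.16 degrees, less where a joint would pass 70% of its speed; a pose out of reach is approached as far as the arm can. A call with a number of a shift or a turn outside -1 to 1 is refused whole. A call with a gripper value outside its range is refused whole. The fingers move at their own pace and stop on an object; FORCE is the grip in N (left out, the last holds). Time passes only in rows, so rows that do not move let the fingers close, or fill a call up. It gives the time, the measured TCP pose, the force and the opening at its end, in the units of the state.
- env.get_state(): the state, without advancing time (a new reading comes with each control period).
- env.read_camera(name): name is "scene" or "top"; returns a dict with "pixels" (400x640x3 uint8, red, green, blue), "depth" (400x640 float32, m along the optical axis (not along the pixel's ray), 0 where there is no reading), "fx", "fy", "cx", "cy" (pixels), "origin" and "orientation" of the camera in the world. Camera axes: x right, y down, z forward; pixel columns grow to the right and rows downward; lengths in m; the calibration is good to about 2 mm. A picture is of the moment at which its call begins.
- env.hand_in(): hands the job in, once; it reports no verdict.
Trained networks look in the newest picture that a camera, given by its name, has taken for a name from the list of things; names that differ only in an ending like _2 or _b are one class to them, and where a whole thing is asked for, a point or a joint stands for the part that bears it (a point fixed in the world has none). Each returns a list of dicts, best first, with "score" (0 to 1); they miss things now and then, are a little off and sometimes report something else, mostly with a low value. They report only what shows in the picture. A call takes as long as a camera call. They do not tell look-alikes from the thing itself.
- env.find_in(camera, target): "location" ([row, column] in pixels, amid what is visible of it).
- env.pinpoint(camera, target): "location" ([row, column] in pixels: a listed point, or the origin of a listed thing).
The state is a dict: "clock": time; "joint_pos": joint angles; "qvel": joint speeds; "tau": joint torques, N m; "tcp_pos": TCP position; "orientation": TCP orientation; "wrist_force": force on the tool from outside, world axes, zero at the start; "ft_torque": the same for the moment, N m; "finger_gap": finger opening in m.
Only numpy, scipy, OpenCV 4.12 (cv2) and the standard library are available. Lean on these libraries where they do the work, as an engineer would, in place of code of your own. Each camera call takes 0.05 s, during which the arm holds its last target.

### The job

Slide the upright wooden blank across the bench, still standing, until its foot is square against the near edge of the carving board; then push high on its back so that it tips over that edge and lies on its side on the board. Finally push it slowly along the board, top end first, until you feel that end meet the steel face plate of the red fence, and hold it pressed flush there (about 8 to 15 N at the plate) for half a second before backing away; never push harder than 20 N anywhere, and leave the ring, chisel and caliper where they lie.

Things in the scene. Friction and masses are not known exactly. Their poses are not given: they have to be found in the camera images.
- board: Fixed flat plywood carving board, 240 x 160 mm, 12 mm thick, lying on the bench. Origin: middle of its near edge (the edge nearest the blank, which is the stop), on the bench surface. Its x axis runs level along the board from that edge towards the fence (240 mm long), y along the edge (board from -80 to +80 mm), z up. The fence is clamped across its far part.
- fence: Red bar, 150 (y) x 26 (x) x 40 mm tall, clamped 160 to 190 mm from the board's near edge. Before it, on set screws, a steel face plate 130 x 36 mm: its face stands 4 to 29 mm out from the bar towards the blank, unmeasured: find it by feel. Rigid: meet it at 15 mm/s or less. Origin: middle of the bar's face to the blank, at board top level. Axes as the board's, x away from the blank.
- blank_centre (a point): Centre of the loose pale wooden blank: solid square block 95 x 95 x 125 mm, tall along its own z (up at the start), 0.5 to 0.8 kg, too wide to grasp. It stands on the bench before the board's near edge, gap 20 to 70 mm, turned up to 0.25 rad, in line within 15 mm. It slides on bench and board with 1.5 to 4 N (friction 0.3 to 0.5); pushed near the top it may tip before it meets the edge.
- blank_top (a point): Centre of the blank's top face, 125 mm above its foot, with a dark round spot 44 mm across; this face must end against the fence. z points out of it. Foot against the board edge, the blank tips about that edge's upper corner: 3 to 5 N near the top starts it, its upper back edge rises to 160 mm above the bench, it balances at 0.75 rad and falls on by itself, foot end 20 to 50 mm outside.
- ring: Bystander: loose octagonal wooden ring, 90 mm across, 60 mm tall, beside the run-up on the board's +y side. Origin: centre of its underside.
- chisel: Bystander: loose chisel lying flat, wooden handle 100 mm long (own -x) and steel blade 115 mm long (own +x), 30 mm tall, on the board's -y side. Origin: where handle and blade meet, on the bench.
- caliper: Bystander: loose steel caliper lying flat, 172 mm long (own x), 8 mm thick, on the board's +y side. Origin: middle of its bar, on the bench.
Things that resemble listed ones, but are neither listed nor needed, are in the scene too. Leave any green or purple look-alike of the part that bears blank_centre alone.

How it is judged:
By the outcome, as a careful person would: the job done as asked, in the order asked, and still so for the second after the job is handed in, with the robot touching nothing.
It also fails if it takes over 72 s, if anything falls off the work surface, if the arm or the gripper's body presses on something with over 40 N, if the wrist force passes 120 N, or if a joint passes its speed limit or range.

## Working session

There is one attempt and no reset: what is moved stays moved. The work goes in short steps, Python scripts to look and compute and a shell command to move; the robot and the scene stay as the last step left them, time stands still between calls to the robot, and variables do not carry over. Pictures are saved under pics/ and viewed, and the job is handed in when it is done.

```bash
mkdir -p pics; ls
python3 - <<'E'
from workcell import env
import cv2,numpy as np
s=env.get_state();print({k:np.round(v,4).tolist() for k,v in s.items()},env.nose_length)
for n in("scene","top"):
    c=env.read_camera(n);cv2.imwrite(f'pics/{n}0.png',c['pixels'][:,:,::-1])
    print(n,c['fx'],c['fy'],c['cx'],c['cy'],np.round(c['origin'],4),np.round(c['orientation'],4))
    for t in("board","fence","blank_centre","blank_top","ring","chisel","caliper"):
        print(t,[(np.round(d['location']).tolist(),round(d['score'],2)) for d in env.pinpoint(n,t)][:4])
E
```

```text
pics
{'clock': 0.0, 'joint_pos': [1.1744, 0.314, 0.045, 1.3036, -0.0, 1.4312], 'qvel': [-0.0, 0.0016, -0.0009, -0.0007, 0.0006, 0.001], 'tau': [-0.0004, -48.0627, 29.8533, 0.0196, -0.0002, 0.0], 'tcp_pos': [0.1458, 0.5556, 0.2026], 'orientation': [-0.0002, 0.128, 0.9918, -0.0009], 'wrist_force': [0.2558, 0.5484, -0.6663], 'ft_torque': [0.0188, -0.0175, -0.0386], 'finger_gap': 0.0851} 0.011
scene 408.70418951908374 408.70418951908374 315.1837761729027 195.61734114366254 [ 0.9403 -0.2382  0.8203] [-0.2393  0.8601  0.4344 -0.1194]
board [([203.0, 303.0], 0.86), ([264.0, 250.0], 0.17)]
fence [([149.0, 261.0], 0.93)]
blank_centre [([193.0, 444.0], 0.86)]
blank_top [([247.0, 425.0], 0.88), ([178.0, 453.0], 0.74), ([195.0, 160.0], 0.73), ([294.0, 299.0], 0.66)]
ring [([265.0, 251.0], 0.69)]
chisel [([172.0, 347.0], 0.67)]
caliper [([191.0, 219.0], 0.61)]
top 386.246397500451 386.246397500451 314.7782731174745 197.65411486655876 [0.3892 0.0164 0.9049] [ 0.0814 -0.6731  0.7295 -0.0903]
board [([226.0, 308.0], 0.65)]
fence [([306.0, 307.0], 0.84)]
blank_centre [([115.0, 259.0], 0.86), ([132.0, 362.0], 0.79), ([150.0, 196.0], 0.63)]
blank_top [([100.0, 256.0], 0.96), ([266.0, 440.0], 0.93), ([141.0, 186.0], 0.92), ([121.0, 366.0], 0.9)]
ring [([198.0, 375.0], 0.76)]
chisel [([239.0, 251.0], 0.71)]
caliper [([288.0, 372.0], 0.87)]
```

View pics/scene0.png

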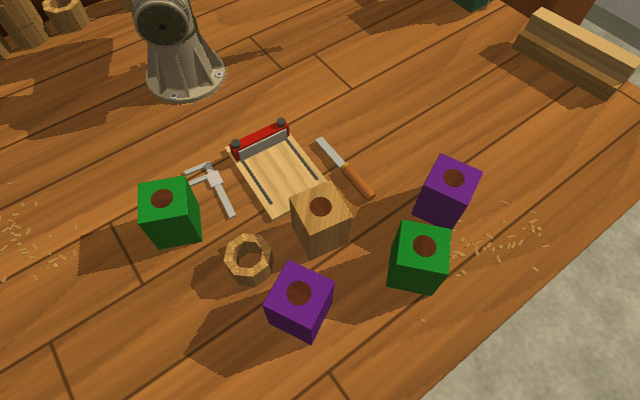

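View pics/top0.png

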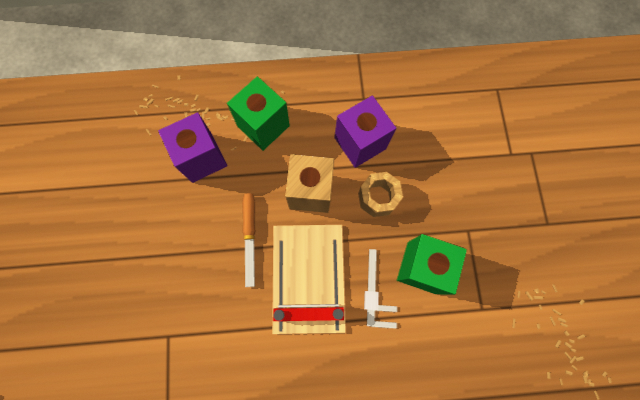

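The blank is the pale wooden block with the dark spot at top (176,310) / scene (206,320). The green blocks (top (103,256), (264,438)) and the purple ones (top (138,186), (121,367)) are look-alikes. The board's near edge is at top row ~226, the fence at row ~314, the ring at (193,381), the chisel at (240,249) and the caliper at (300,375). Next I'll measure them and confirm the blank in a crop.

```bash
cat > h.py <<'E'
from workcell import env
import cv2,numpy as np
from scipy.spatial.transform import Rotation as R
def rot(q): return R.from_quat([q[1],q[2],q[3],q[0]])
def cloud(c):
    v,u=np.mgrid[0:400,0:640]; d=c['depth']
    P=np.stack([(u-c['cx'])/c['fx']*d,(v-c['cy'])/c['fy']*d,d],-1)
    W=rot(c['orientation']).apply(P.reshape(-1,3)).reshape(400,640,3)+c['origin']
    W[d==0]=np.nan
    return W
def rect(mask,W):
    p=W[mask][:,:2].astype(np.float32); r=cv2.minAreaRect(p*1000); return r,np.median(W[mask],0),mask.sum()
E
python3 - <<'E'
from h import *
c=env.read_camera('top');W=cloud(c);s=env.read_camera('scene');V=cloud(s)
img=c['pixels'].astype(int)
big=cv2.resize(c['pixels'][140:345,220:420],None,fx=2.9,fy=2.9,interpolation=cv2.INTER_CUBIC)
cv2.imwrite('pics/crop0.png',big[:,:,::-1])
v,u=np.mgrid[0:400,0:640]
def box(r0,r1,c0,c1): return (v>=r0)&(v<r1)&(u>=c0)&(u<c1)
z=W[...,2]
print('bench z',np.nanmedian(z[box(230,260,130,220)]))
def rep(n,m):
    n_,l=cv2.connectedComponents(m.astype(np.uint8));
    k=1+np.argmax([ (l==i).sum() for i in range(1,n_)]); m=l==k
    r,md,N=rect(m,W); print(n,np.round(r[0],1),np.round(r[1],1),round(r[2],2),np.round(md*1000,1),N)
    return np.round(cv2.boxPoints(r),0).tolist()
print(rep('blanktop',box(145,220,270,345)&(z>.115)&(z<.135)))
print(rep('board',box(215,340,262,356)&(z>.006)&(z<.02)))
print(rep('fence',box(290,340,262,356)&(z>.045)&(z<.058)))
print(rep('ring',box(165,222,352,410)&(z>.05)&(z<.07)))
print(rep('chisel',box(185,295,238,262)&(z>.006)))
print(rep('caliper',box(240,335,358,402)&(z>.004)))
for n,b in(('g1',box(70,155,220,295)),('p1',box(105,190,150,232)),('p2',box(90,170,325,400)),('g2',box(230,300,390,475))):
    print(rep(n,b&(z>.04)))
for n,p in(('board corner',(226,274)),('bc',(226,341)),('plate',(303,307)),('plate',(305,307))): print(n,np.round(W[p]*1000))
# plate in scene
b=(v>120)&(v<165)&(u>225)&(u<295)&(V[...,2]>.02)&(V[...,2]<.045)
print(np.round(V[150,265]*1000),np.round(V[147,265]*1000),np.round(V[144,265]*1000),np.round(V[140,265]*1000))
E
```

```text
bench z 0.00046353509459318154
blanktop [629.2   6.3] [95.1 96.6] 80.05 [626.6   6.5 125.5] 1969
[[573.0, -32.0], [669.0, -49.0], [685.0, 45.0], [590.0, 61.0]]
board [426.8  26.8] [159.9 240.2] 86.23 [438.6  26.6  12.5] 6515
[[302.0, -45.0], [541.0, -61.0], [552.0, 99.0], [312.0, 115.0]]
fence [349.   31.4] [149.   26.1] 86.36 [349.5  30.7  52.5] 728
[[331.0, -42.0], [357.0, -44.0], [367.0, 105.0], [341.0, 107.0]]
ring [ 601.5 -154.4] [89.9 91.6] 47.87 [ 600.1 -154.    60.3] 864
[[537.0, -157.0], [605.0, -218.0], [666.0, -152.0], [598.0, -90.0]]
chisel [524.  156.9] [ 28.7 213.6] 87.99 [535.2 155.5  19.9] 963
[[417.0, 146.0], [630.0, 139.0], [631.0, 168.0], [418.0, 175.0]]
caliper [ 391.4 -133.6] [ 72.2 172.5] 84.4 [ 360.2 -118.4    7.7] 908
[[302.0, -161.0], [474.0, -178.0], [481.0, -106.0], [309.0, -89.0]]
g1 [809.5 111.1] [97.4 95.7] 41.08 [796.5 107.8 124.6] 2473
[[741.0, 115.0], [804.0, 43.0], [878.0, 107.0], [815.0, 179.0]]
p1 [735.8 265.7] [98.1 95.3] 22.95 [719.9 259.1 124.7] 2550
[[672.0, 290.0], [709.0, 203.0], [800.0, 241.0], [762.0, 329.0]]
p2 [ 744.  -127.4] [96.3 96.3] 27.21 [ 732.3 -121.9  124.7] 2487
[[679.0, -107.0], [723.0, -192.0], [809.0, -148.0], [765.0, -63.0]]
g2 [ 428.4 -235.1] [95.7 95.7] 66.44 [ 426.9 -227.   125.1] 2821
[[365.0, -260.0], [453.0, -298.0], [491.0, -210.0], [404.0, -172.0]]
board corner [550.  96.  12.]
bc [537. -60.  12.]
plate [370.  33.  13.]
plate [367.  32.  47.]
[369.  31.  10.] [369.  33.  20.] [370.  34.  32.] [369.  36.  45.]
```

View pics/crop0.png

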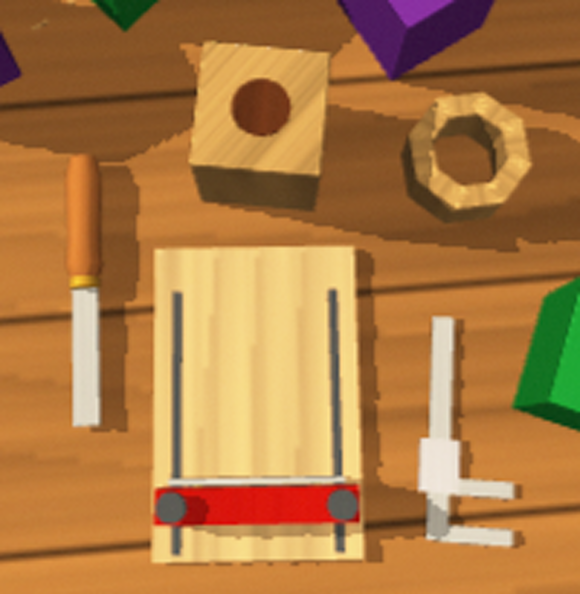

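In the crop, the wooden blank (spot at crop (105,260)) is the only uncoloured block, and it stands before the board edge within the stated gap, so it's the one meant. Board edge middle is (546.5,19) mm and board x points towards the robot at 176.2°. The blank is at board x -83, y +7, turned about 0.11 rad. The plate face shows at board x ≈178. First I'll square the tool to the board and set the fingers part open.

```bash
cat >> h.py <<'E'
O=np.array([.5465,.019,0]); a=np.deg2rad(176.2)
B=np.array([[np.cos(a),np.sin(a),0],[-np.sin(a),np.cos(a),0],[0,0,1]])  # world->board
def show(tx=None,ty=None,tz=None):
    s=env.get_state(); T=rot(s['orientation']); b=B@(s['tcp_pos']-O)*1000
    M=B@T.as_matrix(); yaw=np.degrees(np.arctan2(M[1,0],M[0,0]))
    print('t %.2f'%s['clock'],'tcp_b',b.round(1),'yaw_b %.2f'%yaw,'tilt',M[:,2].round(3),'F_b',(B@s['wrist_force']).round(2),'gap',round(s['finger_gap']*1000,1),'nose',env.nose_length)
    if tx is not None:
        d=np.array([tx,ty,tz])-b; u=M.T@d/800
        print('units',u.round(4),'turn units',round(yaw/5,3))
E
python3 -m creep '{"hand":[50,50,50,50,50],"delta_pos":[[0,0,0],[0,0,0],[0,0,0],[0,0,0],[0,0,0]],"turn":[-1,-1,-0.18,0,0]}'
python3 -c "
from h import *
show(-165,6,203)"
```

```text
clock: 1.32
tcp_pos: [0.1461, 0.5562, 0.2035]
orientation: [0.0, 0.034, 0.999, 0.0]
wrist_force: [0.1, 0.2, -0.4]
finger_gap: 0.0503
t 1.32 tcp_b [ 435.2 -509.4  203.5] yaw_b -0.13 tilt [-0. -0. -1.] F_b [-0.05 -0.2  -0.38] gap 50.3 nose 0.011
units [-7.517e-01 -6.426e-01  6.000e-04] turn units -0.026
```

```bash
python3 -m creep '{"hand":[50,50,50,50,50],"delta_pos":[[-0.038,-0.0325,0],[-0.038,-0.0325,0],[-0.038,-0.0325,0],[-0.038,-0.0325,0],[-0.038,-0.0325,0]],"turn":[0,0,0,0,0]}'
python3 -m creep '{"hand":[50,50,50,50,50],"delta_pos":[[-0.038,-0.0325,0],[-0.038,-0.0325,0],[-0.038,-0.0325,0],[-0.038,-0.0325,0],[-0.038,-0.0325,0]],"turn":[0,0,0,0,0]}'
python3 -m creep '{"hand":[50,50,50,50,50],"delta_pos":[[-0.038,-0.0325,0],[-0.038,-0.0325,0],[-0.038,-0.0325,0],[-0.038,-0.0325,0],[-0.038,-0.0325,0]],"turn":[0,0,0,0,0]}'
python3 -c "
from h import *
show(-165,6,203)"
```

```text
clock: 1.73
tcp_pos: [0.2899, 0.4151, 0.2036]
orientation: [0.0, 0.034, 0.999, 0.0]
wrist_force: [1.3, 1.0, -0.1]
finger_gap: 0.0503
clock: 2.15
tcp_pos: [0.4333, 0.2749, 0.2038]
orientation: [0.0, 0.034, 0.999, 0.0]
wrist_force: [0.2, 1.3, -0.3]
finger_gap: 0.0501
clock: 2.57
tcp_pos: [0.5764, 0.135, 0.2037]
orientation: [0.0, 0.034, 0.999, 0.0]
wrist_force: [0.3, 0.7, -0.3]
finger_gap: 0.0499
t 2.57 tcp_b [ -22.1 -117.7  203.7] yaw_b -0.13 tilt [-0. -0. -1.] F_b [-0.21 -0.68 -0.29] gap 49.9 nose 0.011
units [-0.179  -0.1542  0.0009] turn units -0.026
```

```bash
python3 -m creep '{"hand":[50,50,50,50,50],"delta_pos":[[-0.036,-0.031,0],[-0.036,-0.031,0],[-0.036,-0.031,0],[-0.036,-0.031,0],[-0.035,-0.03,0]],"turn":[0,0,0,0,0]}'
python3 -c "
from h import *
show(-165,6,70)"
```

```text
clock: 2.98
tcp_pos: [0.711, 0.0026, 0.2034]
orientation: [0.0, 0.034, 0.999, 0.0]
wrist_force: [0.7, 0.0, 1.0]
finger_gap: 0.0502
t 2.98 tcp_b [-165.2    5.5  203.4] yaw_b -0.13 tilt [-0. -0. -1.] F_b [-0.67 -0.05  0.98] gap 50.2 nose 0.011
units [ 0.0003 -0.0006  0.1668] turn units -0.027
```

```bash
python3 -m creep '{"hand":[50,50,50,50,50],"delta_pos":[[0,0,0.042],[0,0,0.042],[0,0,0.042],[0,0,0.03],[0,0,0.011]],"turn":[0,0,0,0,0]}'
python3 - <<'E'
from h import *
show(-160,6,70)
for n in('scene','top'):
    c=env.read_camera(n); r=c['pixels'][100:300,200:420]
    cv2.imwrite(f'pics/{n}1.png',cv2.resize(r,None,fx=2.5,fy=2.5)[:,:,::-1])
E
```

```text
clock: 3.4
tcp_pos: [0.7067, 0.0044, 0.0645]
orientation: [-0.004, 0.034, 0.999, 0.0]
wrist_force: [-0.9, -0.3, -0.2]
finger_gap: 0.0498
t 3.40 tcp_b [-160.8    4.    64.5] yaw_b -0.11 tilt [ 0.008 -0.    -1.   ] F_b [ 0.91  0.34 -0.24] gap 49.8 nose 0.011
units [ 0.0011 -0.0025 -0.0069] turn units -0.023
```

View pics/scene1.png

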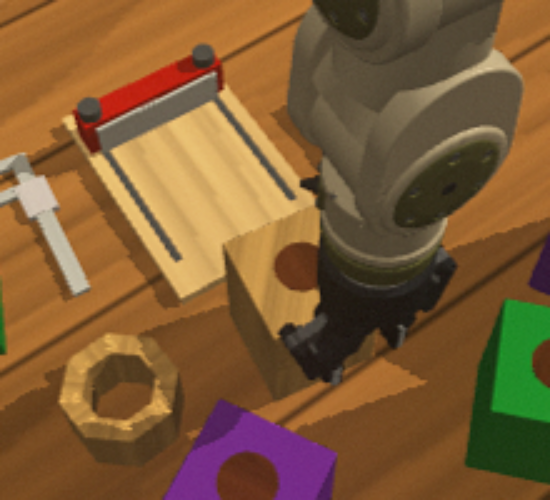

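The gripper stands behind the blank (scene crop (300,330)), clear of the green and purple blocks. The pose is slightly off, so I'll raise it a little and let it settle.

```bash
python3 -m creep '{"hand":[50,50,50,50,50],"delta_pos":[[0,0,-0.004],[0,0,0],[0,0,0],[0,0,0],[0,0,0]],"turn":[0,0,0,0,0]}'
python3 - <<'E'
from h import *
show(-160,6,70)
E
```

```text
clock: 3.92
tcp_pos: [0.7106, 0.0043, 0.0747]
orientation: [0.001, 0.033, 0.999, -0.0]
wrist_force: [1.7, 0.5, 0.5]
finger_gap: 0.0501
t 3.92 tcp_b [-164.8    3.8   74.7] yaw_b -0.01 tilt [-0.002  0.    -1.   ] F_b [-1.66 -0.57  0.46] gap 50.1 nose 0.011
units [ 0.006  -0.0027  0.0058] turn units -0.003
```

```bash
python3 -m creep '{"hand":[50,50,50,50,50],"delta_pos":[[0.003,-0.002,0],[0.003,-0.001,0],[0.003,0,0],[0.003,0,0],[0.003,0,0]],"turn":[0,0,0,0,0]}'
python3 -c "
from h import *
show()"
python3 -m creep '{"hand":[50,50,50,50,50],"delta_pos":[[0.003,0,0],[0.003,0,0],[0.003,0,0],[0.003,0,0],[0.003,0,0]],"turn":[0,0,0,0,0]}'
python3 -c "
from h import *
show()"
python3 -m creep '{"hand":[50,50,50,50,50],"delta_pos":[[0.003,0,0],[0.003,0,0],[0.003,0,0],[0.003,0,0],[0.003,0,0]],"turn":[0,0,0,0,0]}'
python3 -c "
from h import *
show()"
```

```text
clock: 4.33
tcp_pos: [0.6972, 0.0027, 0.073]
orientation: [-0.0, 0.033, 0.999, 0.0]
wrist_force: [0.9, 0.4, 0.4]
finger_gap: 0.0499
t 4.33 tcp_b [-151.5    6.3   73. ] yaw_b -0.02 tilt [ 0. -0. -1.] F_b [-0.89 -0.41  0.37] gap 49.9 nose 0.011
clock: 4.75
tcp_pos: [0.6868, 0.0038, 0.0736]
orientation: [0.001, 0.033, 0.999, 0.0]
wrist_force: [3.1, 0.7, -0.7]
finger_gap: 0.0498
t 4.75 tcp_b [-141.     5.9   73.6] yaw_b -0.01 tilt [-0.003 -0.001 -1.   ] F_b [-3.08 -0.9  -0.7 ] gap 49.8 nose 0.011
clock: 5.17
tcp_pos: [0.6737, 0.0043, 0.0732]
orientation: [0.0, 0.033, 0.999, 0.0]
wrist_force: [3.3, 1.1, 0.6]
finger_gap: 0.0502
t 5.17 tcp_b [-127.9    6.2   73.2] yaw_b -0.01 tilt [-0. -0. -1.] F_b [-3.2  -1.3   0.63] gap 50.2 nose 0.011
```

```bash
python3 -m creep '{"hand":[50,50,50,50,50],"delta_pos":[[0.003,0,0],[0.003,0,0],[0.002,0,0],[0.002,0,0],[0.001,0,0]],"turn":[0,0,0,0,0]}'
python3 - <<'E'
from h import *
show()
c=env.read_camera('top'); W=cloud(c); z=W[...,2]
v,u=np.mgrid[0:400,0:640]; m=(z>.118)&(z<.132)&(u>262)&(u<350)&(v>150)&(v<240)
p=(B@(W[m]-O).T).T[:,:2]*1000
print(p.min(0),p.max(0),np.percentile(p,98,axis=0))
cv2.imwrite('pics/top2.png',cv2.resize(c['pixels'][120:320,210:410],None,fx=2.8,fy=2.8)[:,:,::-1])
s=env.read_camera('scene')
cv2.imwrite('pics/scene2.png',cv2.resize(s['pixels'][100:300,200:420],None,fx=2.5,fy=2.5)[:,:,::-1])
E
```

```text
clock: 5.58
tcp_pos: [0.6658, 0.0047, 0.0738]
orientation: [0.001, 0.033, 0.999, -0.0]
wrist_force: [5.7, 0.1, 2.8]
finger_gap: 0.0497
t 5.58 tcp_b [-120.     6.3   73.8] yaw_b -0.01 tilt [-0.002  0.    -1.   ] F_b [-5.69 -0.52  2.78] gap 49.7 nose 0.011Traceback (most recent call last):
  File "<stdin>", line 6, in <module>
    return umr_minimum(a, axis, None, out, keepdims, initial, where)
ValueError: zero-size array to reduction operation minimum which has no identity
```

Run:
```python
from h import *
show()
c=env.read_camera('top');s=env.read_camera('scene')
cv2.imwrite('pics/top2.png',cv2.resize(c['pixels'][120:320,210:410],None,fx=2.8,fy=2.8)[:,:,::-1])
cv2.imwrite('pics/scene2.png',cv2.resize(s['pixels'][130:260,240:400],None,fx=4,fy=4)[:,:,::-1])
```

```text
t 5.63 tcp_b [-119.9    6.3   73.9] yaw_b -0.01 tilt [-0.002  0.    -1.   ] F_b [-5.22 -1.62  1.8 ] gap 50.0 nose 0.011
```

View pics/scene2.png

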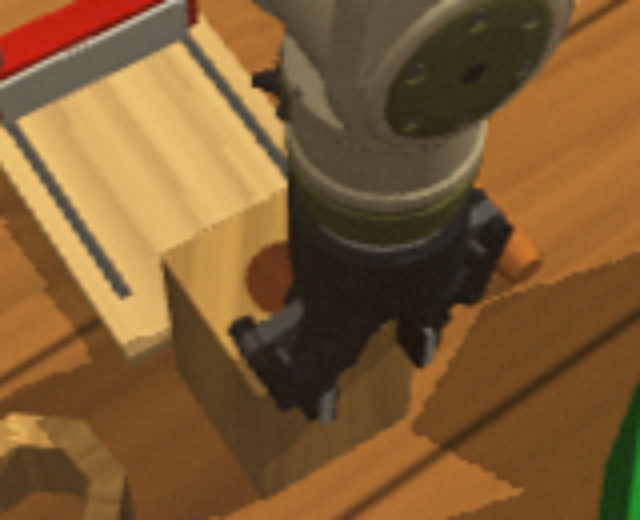

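View pics/top2.png

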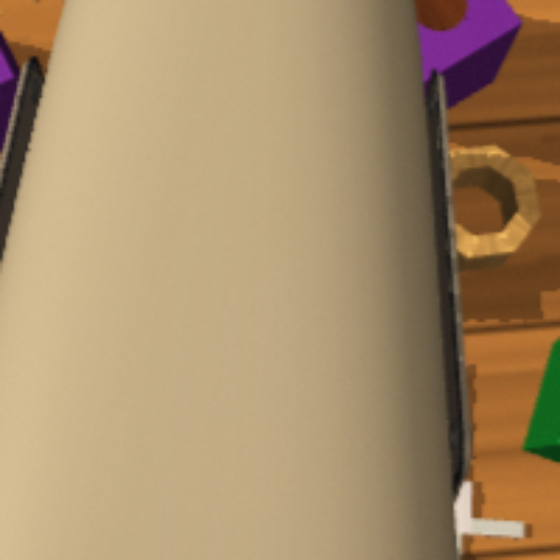

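The blank still stands upright (scene crop: top-left front corner (262,165), foot corner (495,265)), and the top camera is blocked by the arm. I'll get its position from the scene depth.

```bash
cat >> h.py <<'E'
def blank():
    s=env.read_camera('scene'); V=cloud(s); Pb=(V-O)@B.T*1000
    v,u=np.mgrid[0:400,0:640]
    px=s['pixels'].astype(int); wood=(px[...,0]>px[...,2]+25)
    t=wood&(abs(Pb[...,2]-125)<4)&(u>265)&(u<360)&(v>165)&(v<260)
    q=Pb[t]; 
    print('top face n',t.sum(),'x',np.percentile(q[:,0],[1,50,99]).round(1),'y',np.percentile(q[:,1],[1,50,99]).round(1))
    A=np.c_[q[:,:2],np.ones(len(q))]; k=np.linalg.lstsq(A,q[:,2],rcond=None)[0]; print('slope',k.round(3))
    # front edge: per-y max x
    for nm,sel,f in(('front',q,np.max),):
        yb=np.round(q[:,1]/4); ys=[];xs=[]
        for k in np.unique(yb):
            w=q[yb==k]; 
            if len(w)>4: ys.append(w[:,1].mean()); xs.append(f(w[:,0]))
        print(nm,[(round(a),round(b,1)) for a,b in zip(ys,xs)])
    # back face: points with z 15..110, x between -150,-80
    m=wood&(Pb[...,2]>12)&(Pb[...,2]<112)&(Pb[...,0]<-60)&(Pb[...,0]>-160)&(abs(Pb[...,1])<60)&(v>190)&(v<262)&(u>285)&(u<350)
    return s,Pb,m
E
python3 - <<'E'
from h import *
s,Pb,m=blank()
q=Pb[m]
print(len(q)); h=np.histogram(q[:,0],bins=range(-160,-58,4));print(list(zip(h[1],h[0])))
E
```

```text
top face n 790 x [-109.   -43.9  -16. ] y [-10.4  33.9  60.5]
slope [-4.00000e-03 -3.00000e-03  1.24468e+02]
front [(-12, np.float64(-15.7)), (-8, np.float64(-16.9)), (-4, np.float64(-15.5)), (0, np.float64(-15.8)), (4, np.float64(-16.0)), (8, np.float64(-16.0)), (12, np.float64(-16.1)), (16, np.float64(-16.4)), (20, np.float64(-17.8)), (24, np.float64(-16.5)), (28, np.float64(-15.9)), (32, np.float64(-15.7)), (36, np.float64(-15.0)), (40, np.float64(-15.4)), (44, np.float64(-15.2)), (48, np.float64(-16.3)), (52, np.float64(-16.5)), (56, np.float64(-16.1)), (59, np.float64(-17.8))]
684
[(np.int64(-160), np.int64(0)), (np.int64(-156), np.int64(0)), (np.int64(-152), np.int64(0)), (np.int64(-148), np.int64(0)), (np.int64(-144), np.int64(0)), (np.int64(-140), np.int64(0)), (np.int64(-136), np.int64(0)), (np.int64(-132), np.int64(3)), (np.int64(-128), np.int64(1)), (np.int64(-124), np.int64(0)), (np.int64(-120), np.int64(0)), (np.int64(-116), np.int64(6)), (np.int64(-112), np.int64(638)), (np.int64(-108), np.int64(3)), (np.int64(-104), np.int64(1)), (np.int64(-100), np.int64(5)), (np.int64(-96), np.int64(3)), (np.int64(-92), np.int64(2)), (np.int64(-88), np.int64(2)), (np.int64(-84), np.int64(3)), (np.int64(-80), np.int64(1)), (np.int64(-76), np.int64(4)), (np.int64(-72), np.int64(4)), (np.int64(-68), np.int64(4)), (np.int64(-64), np.int64(4))]
```

The blank is already square (front edge flat at x≈-16, no tilt). There are 16 mm to go.

```bash
python3 -m creep '{"hand":[50,50,50,50,50],"delta_pos":[[0.003,0,0],[0.003,0,0],[0.003,0,0],[0.002,0,0],[0.002,0,0]],"turn":[0,0,0,0,0]}'
python3 -c "
from h import *
show()"
python3 -m creep '{"hand":[50,50,50,50,50],"delta_pos":[[0.001,0,0],[0.001,0,0],[0.001,0,0],[0.001,0,0],[0,0,0]],"turn":[0,0,0,0,0]}'
python3 -c "
from h import *
show()"
```

```text
clock: 6.2
tcp_pos: [0.6558, 0.0049, 0.0739]
orientation: [0.001, 0.033, 0.999, -0.0]
wrist_force: [5.5, -0.5, 3.0]
finger_gap: 0.0501
t 6.20 tcp_b [-110.     6.8   73.9] yaw_b -0.02 tilt [-0.003  0.001 -1.   ] F_b [-5.5   0.15  3.01] gap 50.1 nose 0.011
clock: 6.62
tcp_pos: [0.6525, 0.0051, 0.0739]
orientation: [0.001, 0.033, 0.999, -0.001]
wrist_force: [5.8, -0.7, 3.8]
finger_gap: 0.0503
t 6.62 tcp_b [-106.7    6.9   73.9] yaw_b -0.02 tilt [-0.003  0.001 -1.   ] F_b [-5.8   0.36  3.76] gap 50.3 nose 0.011
```

```bash
python3 -m creep '{"hand":[50,50,50,50,50],"delta_pos":[[0.001,0,0],[0.001,0,0],[0.001,0,0],[0,0,0],[0,0,0]],"turn":[0,0,0,0,0]}'
python3 -c "
from h import *
show()
blank()"
```

```text
clock: 7.03
tcp_pos: [0.6507, 0.0052, 0.0742]
orientation: [0.002, 0.033, 0.999, -0.001]
wrist_force: [6.3, 0.3, 3.6]
finger_gap: 0.0498
t 7.03 tcp_b [-104.8    6.9   74.2] yaw_b -0.02 tilt [-0.004  0.001 -1.   ] F_b [-6.29 -0.76  3.59] gap 49.8 nose 0.011
top face n 744 x [-95.1 -28.4  -0.6] y [-12.2  34.4  61. ]
slope [-8.00000e-03 -1.00000e-03  1.24454e+02]
front [(-8, np.float64(-1.8)), (-4, np.float64(-0.6)), (0, np.float64(-1.9)), (4, np.float64(-1.0)), (8, np.float64(-1.6)), (12, np.float64(-0.6)), (16, np.float64(-0.1)), (20, np.float64(0.5)), (24, np.float64(-0.6)), (28, np.float64(-0.0)), (32, np.float64(-0.3)), (36, np.float64(-1.3)), (40, np.float64(-1.4)), (44, np.float64(-3.0)), (48, np.float64(-1.4)), (52, np.float64(-0.6)), (56, np.float64(-1.4)), (60, np.float64(0.6))]
```

```bash
python3 -m creep '{"hand":[50,50,50,50,50],"delta_pos":[[0.001,0,0],[0.001,0,0],[0,0,0],[0,0,0],[0,0,0]],"turn":[0,0,0,0,0]}'
python3 -c "
from h import *
show()"
```

```text
clock: 7.5
tcp_pos: [0.65, 0.0053, 0.0747]
orientation: [0.003, 0.033, 0.999, -0.001]
wrist_force: [7.2, 0.3, 4.4]
finger_gap: 0.0501
t 7.50 tcp_b [-104.2    6.9   74.7] yaw_b -0.02 tilt [-0.005  0.001 -1.   ] F_b [-7.16 -0.74  4.41] gap 50.1 nose 0.011
```

```bash
python3 -m creep '{"hand":[50,50,50,50,50],"delta_pos":[[0.001,0,0],[0.001,0,0],[0,0,0],[0,0,0],[0,0,0]],"turn":[0,0,0,0,0]}'
python3 -c "
from h import *
show()
blank()"
```

```text
clock: 7.92
tcp_pos: [0.6494, 0.0053, 0.0753]
orientation: [0.004, 0.033, 0.999, -0.001]
wrist_force: [8.2, 0.6, 4.4]
finger_gap: 0.0501
t 7.92 tcp_b [-103.6    6.8   75.3] yaw_b -0.01 tilt [-0.008  0.001 -1.   ] F_b [-8.19 -1.17  4.44] gap 50.1 nose 0.011
top face n 736 x [-93.  -27.3   1.1] y [-13.7  34.9  60.9]
slope [-1.50000e-02 -1.00000e-03  1.24548e+02]
front [(-12, np.float64(1.4)), (-8, np.float64(0.2)), (-4, np.float64(2.0)), (0, np.float64(2.0)), (4, np.float64(0.4)), (8, np.float64(0.1)), (12, np.float64(-1.0)), (16, np.float64(0.1)), (20, np.float64(1.4)), (24, np.float64(-0.2)), (28, np.float64(0.1)), (32, np.float64(1.2)), (36, np.float64(1.2)), (40, np.float64(1.5)), (44, np.float64(1.8)), (48, np.float64(1.0)), (52, np.float64(-0.2)), (56, np.float64(0.2)), (60, np.float64(-1.5))]
```

The edge is met: force has risen to 8 N, motion has stopped, and the front edge is flat at x≈0. I'll back off so the blank settles flat, then go up to push high.

```bash
python3 -m creep '{"hand":[50,50,50,50,50],"delta_pos":[[-0.006,0,0],[-0.012,0,0],[-0.012,0,0],[0,0,0],[0,0,0]],"turn":[0,0,0,0,0]}'
python3 -c "
from h import *
show()
blank()"
python3 -m creep '{"hand":[50,50,50,50,50],"delta_pos":[[0,0,-0.03],[0,0,-0.03],[0,0,0],[0,0,0],[0,0,0]],"turn":[0,0,0,0,0]}'
python3 -c "
from h import *
show(-108,10,127)"
```

```text
clock: 8.38
tcp_pos: [0.6681, 0.0044, 0.0718]
orientation: [-0.002, 0.033, 0.999, -0.0]
wrist_force: [-0.3, -0.2, 0.5]
finger_gap: 0.0503
t 8.38 tcp_b [-122.3    6.5   71.8] yaw_b -0.02 tilt [ 0.004  0.    -1.   ] F_b [0.24 0.26 0.45] gap 50.3 nose 0.011
top face n 1062 x [-91.6 -35.8  -2.9] y [-19.2  30.8  60.8]
slope [-4.00000e-03 -6.00000e-03  1.24417e+02]
front [(-20, np.float64(-3.2)), (-16, np.float64(-3.8)), (-12, np.float64(-2.8)), (-8, np.float64(-2.8)), (-4, np.float64(-2.4)), (0, np.float64(-3.0)), (4, np.float64(-2.6)), (8, np.float64(-4.3)), (12, np.float64(-3.1)), (16, np.float64(-2.9)), (20, np.float64(-2.9)), (24, np.float64(-3.1)), (28, np.float64(-3.3)), (32, np.float64(-2.1)), (36, np.float64(-2.7)), (40, np.float64(-1.7)), (44, np.float64(-0.8)), (48, np.float64(-2.5)), (52, np.float64(-3.9)), (56, np.float64(-3.2)), (60, np.float64(-4.3))]
clock: 8.85
tcp_pos: [0.6688, 0.0046, 0.1206]
orientation: [-0.001, 0.033, 0.999, 0.0]
wrist_force: [-0.2, 0.5, 0.2]
finger_gap: 0.0499
t 8.85 tcp_b [-122.9    6.3  120.6] yaw_b -0.01 tilt [ 0.001  0.    -1.   ] F_b [ 0.19 -0.49  0.19] gap 49.9 nose 0.011
units [ 0.0187 -0.0047 -0.0079] turn units -0.002
```

Before tipping, I'll check the foot-to-edge gap within one camera, since the two cameras can differ by about 2 mm.

Run:
```python
from h import *
s,Pb,m=blank()
z=Pb[...,2];x=Pb[...,0];y=Pb[...,1]
# board edge in scene: per y bin min x of z in 8..16
for y0 in list(range(-78,-36,6))+list(range(62,80,6)):
    k=(z>9)&(z<15)&(y>y0)&(y<y0+6)&(x>-20)&(x<30)
    if k.sum()>5: print(y0,x[k].min().round(1),k.sum())
q=(abs(x+96)<6)&(z>15)&(z<110)&(abs(y)<55); print('back face x',np.median(x[q]).round(1),q.sum())
cv2.imwrite('pics/scene3.png',cv2.resize(s['pixels'][130:270,240:400],None,fx=4,fy=4)[:,:,::-1])
```

```text
top face n 983 x [-96.2 -32.5  -2.6] y [-28.2  35.7  60.7]
slope [ 3.00000e-03 -2.00000e-03  1.24449e+02]
front [(-31, np.float64(-89.4)), (-27, np.float64(-90.1)), (-24, np.float64(-2.0)), (-20, np.float64(-1.7)), (-16, np.float64(-2.8)), (-12, np.float64(-2.4)), (-8, np.float64(-2.6)), (-4, np.float64(-2.7)), (0, np.float64(-1.5)), (4, np.float64(-2.1)), (8, np.float64(-1.9)), (12, np.float64(-2.6)), (16, np.float64(-3.3)), (20, np.float64(-2.3)), (24, np.float64(-2.7)), (28, np.float64(-4.5)), (32, np.float64(-3.7)), (36, np.float64(-2.3)), (40, np.float64(-2.9)), (44, np.float64(-2.3)), (48, np.float64(-3.3)), (52, np.float64(-3.4)), (56, np.float64(-3.2)), (60, np.float64(-3.9))]
62 -2.3 31
68 -1.5 33
74 -1.5 28
back face x -96.3 637
```

View pics/scene3.png

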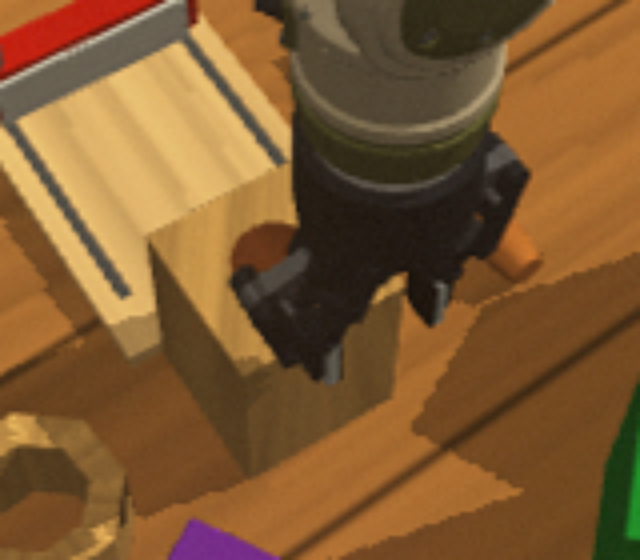

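In the scene camera the board edge reads -1.8 and the blank's front -2.6, so the foot is against the edge and square. Now I'll push high.

```bash
python3 -m creep '{"hand":[50,50,50,50,50],"delta_pos":[[0.003,-0.006,-0.008],[0.003,0,0],[0.003,0,0],[0.003,0,0],[0.002,0,0]],"turn":[0,0,0,0,0]}'
python3 -c "
from h import *
show()"
python3 -m creep '{"hand":[50,50,50,50,50],"delta_pos":[[0.002,0,0],[0.002,0,0],[0.002,0,0],[0.002,0,0],[0.002,0,0]],"turn":[0,0,0,0,0]}'
python3 -c "
from h import *
show();blank()"
```

```text
clock: 9.32
tcp_pos: [0.6576, 0.0005, 0.1273]
orientation: [-0.0, 0.033, 0.999, 0.0]
wrist_force: [0.4, -0.7, 0.5]
finger_gap: 0.0501
t 9.32 tcp_b [-112.1   11.1  127.3] yaw_b -0.02 tilt [ 0.001 -0.    -1.   ] F_b [-0.43  0.67  0.45] gap 50.1 nose 0.011
clock: 9.73
tcp_pos: [0.6501, 0.0011, 0.1275]
orientation: [0.0, 0.033, 0.999, 0.0]
wrist_force: [-0.3, 0.6, 0.3]
finger_gap: 0.05
t 9.73 tcp_b [-104.6   11.   127.5] yaw_b -0.01 tilt [-0. -0. -1.] F_b [ 0.3  -0.6   0.35] gap 50.0 nose 0.011
top face n 845 x [-96.9 -65.9  -3.1] y [-29.   36.6  60.8]
slope [1.000e-03 2.000e-03 1.243e+02]
front [(-31, np.float64(-64.6)), (-27, np.float64(-62.8)), (-24, np.float64(-64.2)), (-20, np.float64(-64.0)), (-16, np.float64(-66.5)), (-12, np.float64(-70.1)), (-8, np.float64(-2.7)), (-4, np.float64(-1.7)), (0, np.float64(-3.2)), (4, np.float64(-2.3)), (8, np.float64(-4.0)), (12, np.float64(-3.9)), (16, np.float64(-3.1)), (20, np.float64(-3.3)), (24, np.float64(-2.2)), (28, np.float64(-3.0)), (32, np.float64(-3.1)), (36, np.float64(-2.7)), (40, np.float64(-3.2)), (44, np.float64(-3.2)), (48, np.float64(-2.2)), (52, np.float64(-3.1)), (56, np.float64(-3.1)), (60, np.float64(-4.3))]
```

No contact yet at -104.6. The tips may sit higher than assumed, because the pads stand back when open. I'll back off, lower 6 mm and push again.

```bash
python3 -m creep '{"hand":[50,50,50,50,50],"delta_pos":[[-0.01,0,0],[0,0,0.007],[0.003,0,0],[0.003,0,0],[0.003,0,0]],"turn":[0,0,0,0,0]}'
python3 -c "
from h import *
show()"
python3 -m creep '{"hand":[50,50,50,50,50],"delta_pos":[[0.002,0,0],[0.002,0,0],[0.002,0,0],[0.001,0,0],[0,0,0]],"turn":[0,0,0,0,0]}'
python3 -c "
from h import *
show();blank()"
```

```text
clock: 10.2
tcp_pos: [0.6502, 0.0011, 0.1215]
orientation: [-0.001, 0.033, 0.999, 0.0]
wrist_force: [-0.8, -0.7, 0.8]
finger_gap: 0.0499
t 10.20 tcp_b [-104.7   11.   121.5] yaw_b -0.01 tilt [ 0.001 -0.    -1.   ] F_b [0.71 0.75 0.84] gap 49.9 nose 0.011
clock: 10.62
tcp_pos: [0.6453, 0.0014, 0.1221]
orientation: [0.0, 0.033, 0.999, 0.0]
wrist_force: [-0.2, -0.2, 0.3]
finger_gap: 0.0501
t 10.62 tcp_b [-99.8  11.  122.1] yaw_b -0.01 tilt [-0. -0. -1.] F_b [0.21 0.22 0.28] gap 50.1 nose 0.011
top face n 820 x [-96.4 -68.8  -2.6] y [-28.8  33.6  61. ]
slope [ 0.00000e+00 -2.00000e-03  1.24223e+02]
front [(-28, np.float64(-60.1)), (-24, np.float64(-61.8)), (-20, np.float64(-63.9)), (-16, np.float64(-62.8)), (-12, np.float64(-65.4)), (-8, np.float64(-69.0)), (-4, np.float64(-70.1)), (0, np.float64(-1.5)), (4, np.float64(-2.0)), (8, np.float64(-2.3)), (12, np.float64(-3.5)), (16, np.float64(-2.6)), (20, np.float64(-1.8)), (24, np.float64(-2.6)), (28, np.float64(-3.7)), (32, np.float64(-2.8)), (36, np.float64(-1.1)), (40, np.float64(-2.3)), (44, np.float64(-2.6)), (48, np.float64(-1.3)), (52, np.float64(-3.3)), (56, np.float64(-2.6)), (60, np.float64(-3.2))]
```

Run:
```python
from h import *
s=env.read_camera('scene')
cv2.imwrite('pics/scene4.png',cv2.resize(s['pixels'][160:260,270:390],None,fx=6,fy=6,interpolation=cv2.INTER_CUBIC)[:,:,::-1])
V=cloud(s);Pb=(V-O)@B.T*1000
px=s['pixels'].astype(int); g=(px.max(-1)-px.min(-1)<30)
v,u=np.mgrid[0:400,0:640]
for lab,lo,hi in(('left',300,335),('right',336,352)):
    k=g&(u>lo)&(u<hi)&(v>185)&(v<235)&(abs(Pb[...,0]+100)<40)&(Pb[...,2]>60)
    q=Pb[k]; i=np.argsort(q[:,2])[:8]; print(lab,q[i].round(0).tolist())
```

```text
left [[-93.0, -14.0, 156.0], [-108.0, 42.0, 156.0], [-111.0, 38.0, 156.0], [-112.0, 42.0, 158.0], [-98.0, -14.0, 159.0], [-112.0, 40.0, 159.0], [-96.0, -15.0, 159.0], [-93.0, -14.0, 160.0]]
right [[-109.0, -15.0, 152.0], [-106.0, -15.0, 155.0], [-109.0, -15.0, 156.0], [-106.0, -15.0, 159.0], [-112.0, -15.0, 160.0], [-110.0, -15.0, 160.0], [-112.0, -17.0, 161.0], [-108.0, -25.0, 163.0]]
```

View pics/scene4.png

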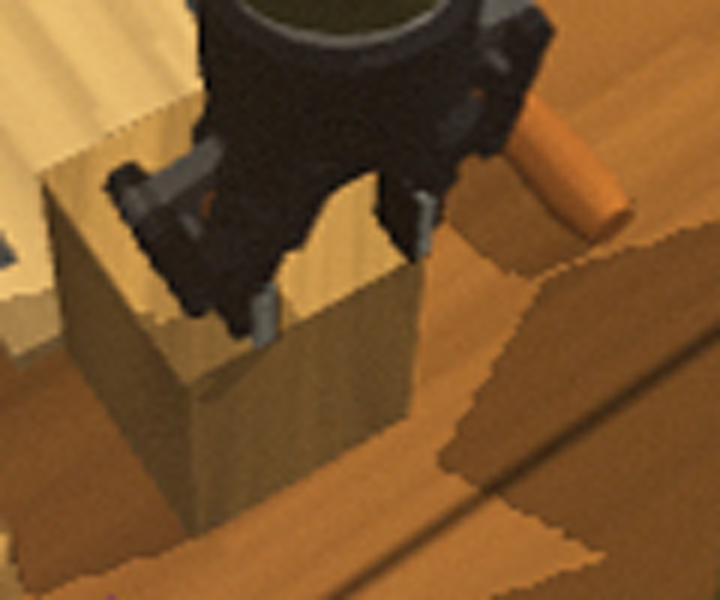

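Run:
```python
from h import *
s=env.read_camera('scene')
V=cloud(s);Pb=(V-O)@B.T*1000
for u in(311,312,313,314,315):print(u,[(v,Pb[v,u].round(0).tolist()) for v in range(208,219,2)])
for u in(340,341):print(u,[(v,Pb[v,u].round(0).tolist()) for v in range(192,206,2)])
```

```text
311 [(208, [-112.0, 47.0, 196.0]), (210, [-107.0, 44.0, 179.0]), (212, [-108.0, 44.0, 174.0]), (214, [-108.0, 44.0, 166.0]), (216, [-93.0, 35.0, 125.0]), (218, [-95.0, 36.0, 122.0])]
312 [(208, [-114.0, 46.0, 198.0]), (210, [-109.0, 43.0, 181.0]), (212, [-108.0, 42.0, 171.0]), (214, [-108.0, 42.0, 162.0]), (216, [-109.0, 42.0, 157.0]), (218, [-96.0, 35.0, 122.0])]
313 [(208, [-115.0, 44.0, 198.0]), (210, [-113.0, 43.0, 186.0]), (212, [-112.0, 43.0, 178.0]), (214, [-111.0, 42.0, 168.0]), (216, [-111.0, 42.0, 161.0]), (218, [-96.0, 32.0, 119.0])]
314 [(208, [-113.0, 41.0, 193.0]), (210, [-111.0, 40.0, 181.0]), (212, [-112.0, 40.0, 175.0]), (214, [-112.0, 40.0, 168.0]), (216, [-113.0, 41.0, 162.0]), (218, [-97.0, 31.0, 118.0])]
315 [(208, [-112.0, 38.0, 188.0]), (210, [-112.0, 38.0, 181.0]), (212, [-113.0, 39.0, 176.0]), (214, [-112.0, 38.0, 166.0]), (216, [-113.0, 38.0, 159.0]), (218, [-97.0, 28.0, 116.0])]
340 [(192, [-109.0, -17.0, 189.0]), (194, [-112.0, -15.0, 189.0]), (196, [-112.0, -16.0, 181.0]), (198, [-112.0, -16.0, 174.0]), (200, [-113.0, -16.0, 167.0]), (202, [-112.0, -18.0, 157.0]), (204, [-96.0, -32.0, 113.0])]
341 [(192, [-113.0, -17.0, 195.0]), (194, [-113.0, -17.0, 187.0]), (196, [-113.0, -18.0, 180.0]), (198, [-112.0, -19.0, 171.0]), (200, [-112.0, -19.0, 164.0]), (202, [-43.0, -78.0, 1.0]), (204, [-47.0, -75.0, 0.0])]
```

The visible pad ends measure z≈157 mm while the TCP reads 122. They also passed over the 125 mm top without contact. So the fingertips really stand about 35 mm above the reported TCP height, which is not what nose_length implies. I'll back off, go down so the tips are at about z 116 (TCP ~81), and recheck them by camera.

```bash
python3 -m creep '{"hand":[50,50,50,50,50],"delta_pos":[[-0.02,0,0],[-0.015,0,0],[0,0,0.02],[0,0,0.02],[0,0,0.011]],"turn":[0,0,0,0,0]}'
python3 -m creep '{"hand":[50,50,50,50,50],"delta_pos":[[0,0,0],[0,0,0],[0,0,0],[0,0,0],[0,0,0]],"turn":[0,0,0,0,0]}'
python3 - <<'E'
from h import *
show(-112,12,81)
s=env.read_camera('scene')
cv2.imwrite('pics/scene5.png',cv2.resize(s['pixels'][160:280,270:410],None,fx=5,fy=5,interpolation=cv2.INTER_CUBIC)[:,:,::-1])
E
```

```text
clock: 11.18
tcp_pos: [0.6729, -0.0005, 0.0792]
orientation: [-0.001, 0.033, 0.999, 0.0]
wrist_force: [-0.2, 0.1, 0.1]
finger_gap: 0.0504
clock: 11.6
tcp_pos: [0.6741, -0.0006, 0.0823]
orientation: [0.001, 0.033, 0.999, -0.0]
wrist_force: [0.3, 0.3, 0.0]
finger_gap: 0.0499
t 11.60 tcp_b [-128.6   11.1   82.3] yaw_b -0.02 tilt [-0.002 -0.    -1.   ] F_b [-0.24 -0.34  0.03] gap 49.9 nose 0.011
units [ 0.0208 -0.0011  0.0015] turn units -0.003
```

View pics/scene5.png

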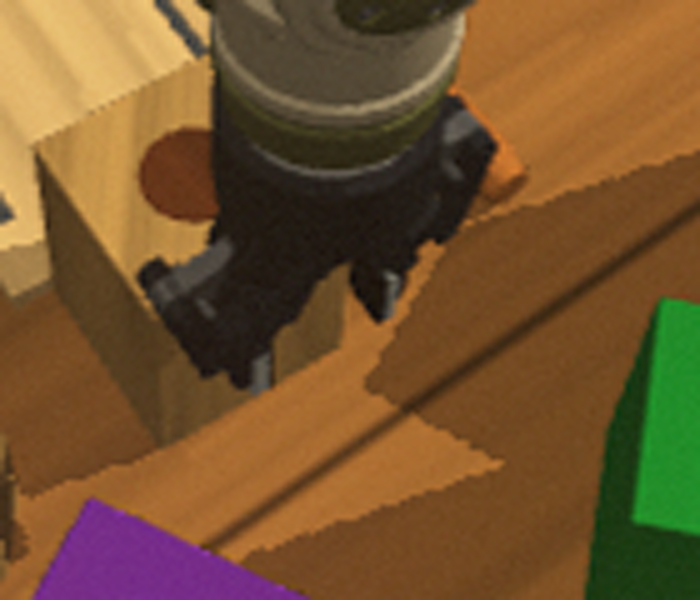

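The blank stands undisturbed and the pad ends are at scene (237,322) and (222,347). I'll measure their height.

```bash
cat >> h.py <<'E'
def pads():
    s=env.read_camera('scene'); Pb=(cloud(s)-O)@B.T*1000; t=B@(env.get_state()['tcp_pos']-O)*1000
    k=(abs(Pb[...,0]-t[0])<16)&(abs(Pb[...,1]-t[1])<45)&(Pb[...,2]>t[2]-20)&(Pb[...,2]<t[2]+70)
    px=s['pixels'].astype(int); k&=(px.max(-1)-px.min(-1)<25)
    q=Pb[k]; q=q[np.argsort(q[:,2])]; print('pad pts',len(q),q[:10].round(0).tolist())
E
python3 -c "
from h import *
pads()"
```

```text
pad pts 138 [[-135.0, 42.0, 113.0], [-131.0, -14.0, 115.0], [-124.0, -15.0, 115.0], [-134.0, -15.0, 115.0], [-127.0, -14.0, 117.0], [-130.0, -15.0, 117.0], [-133.0, -15.0, 117.0], [-140.0, 38.0, 118.0], [-135.0, 46.0, 118.0], [-120.0, -15.0, 118.0]]
```

Tips are at z≈114, so I push.

```bash
python3 -m creep '{"hand":[50,50,50,50,50],"delta_pos":[[0.005,-0.001,0],[0.005,0,0],[0.005,0,0],[0.004,0,0],[0.003,0,0]],"turn":[0,0,0,0,0]}'
python3 -c "
from h import *
show()"
python3 -m creep '{"hand":[50,50,50,50,50],"delta_pos":[[0.003,0,0],[0.003,0,0],[0.003,0,0],[0.003,0,0],[0.003,0,0]],"turn":[0,0,0,0,0]}'
python3 -c "
from h import *
show();blank()"
```

```text
clock: 12.12
tcp_pos: [0.6551, -0.0, 0.0812]
orientation: [-0.0, 0.033, 0.999, 0.0]
wrist_force: [0.2, -0.1, 0.3]
finger_gap: 0.0499
t 12.12 tcp_b [-109.6   11.8   81.2] yaw_b -0.01 tilt [ 0. -0. -1.] F_b [-0.23  0.07  0.29] gap 49.9 nose 0.011
clock: 12.53
tcp_pos: [0.6482, 0.0002, 0.0836]
orientation: [0.005, 0.033, 0.999, -0.0]
wrist_force: [9.6, 0.1, 7.0]
finger_gap: 0.0496
t 12.53 tcp_b [-102.8   12.    83.6] yaw_b -0.00 tilt [-0.01  0.   -1.  ] F_b [-9.58 -0.77  7.04] gap 49.6 nose 0.011
top face n 617 x [-106.3  -24.1    1.5] y [-11.6  35.1  61.1]
slope [-1.50000e-02 -2.00000e-03  1.24584e+02]
front [(-12, np.float64(-85.9)), (-8, np.float64(-85.9)), (-4, np.float64(0.1)), (0, np.float64(1.7)), (4, np.float64(1.4)), (8, np.float64(2.1)), (12, np.float64(0.2)), (16, np.float64(0.2)), (20, np.float64(0.9)), (24, np.float64(2.2)), (28, np.float64(1.7)), (32, np.float64(2.3)), (36, np.float64(2.4)), (40, np.float64(0.6)), (44, np.float64(0.7)), (48, np.float64(1.5)), (52, np.float64(-0.1)), (56, np.float64(1.3)), (60, np.float64(1.1))]
```

Fz is 7 N: friction of the pads on the rising back face is holding the blank down. I'll follow the arc instead, moving up as I push forward.

```bash
python3 -m creep '{"hand":[50,50,50,50,50],"delta_pos":[[0,0,-0.0025],[0.002,0,-0.0025],[0.003,0,-0.0025],[0.003,0,-0.0025],[0.003,0,-0.0025]],"turn":[0,0,0,0,0]}'
python3 -c "
from h import *
show()"
python3 -m creep '{"hand":[50,50,50,50,50],"delta_pos":[[0.003,0,-0.002],[0.003,0,-0.002],[0.003,0,-0.002],[0.003,0,-0.002],[0.003,0,-0.002]],"turn":[0,0,0,0,0]}'
python3 -c "
from h import *
show()
s=env.read_camera('scene')
cv2.imwrite('pics/scene6.png',cv2.resize(s['pixels'][120:280,230:410],None,fx=4,fy=4,interpolation=cv2.INTER_CUBIC)[:,:,::-1])"
```

```text
clock: 13.0
tcp_pos: [0.6366, 0.001, 0.0923]
orientation: [0.002, 0.033, 0.999, -0.0]
wrist_force: [5.1, -0.1, 2.7]
finger_gap: 0.0502
t 13.00 tcp_b [-91.1  12.   92.3] yaw_b -0.02 tilt [-0.004  0.    -1.   ] F_b [-5.05 -0.24  2.72] gap 50.2 nose 0.011
clock: 13.42
tcp_pos: [0.6237, 0.0019, 0.1]
orientation: [0.001, 0.033, 0.999, -0.0]
wrist_force: [4.6, -1.3, 5.2]
finger_gap: 0.0502
t 13.42 tcp_b [-78.2  11.9 100. ] yaw_b -0.01 tilt [-0.002  0.    -1.   ] F_b [-4.71  1.02  5.2 ] gap 50.2 nose 0.011
```

View pics/scene6.png

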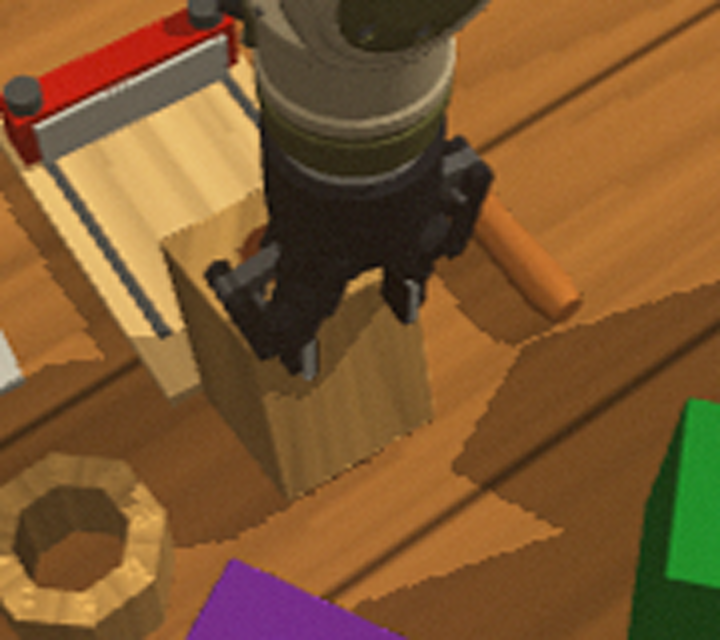

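The blank is tipping over the edge (back foot corner at crop (495,290) has lifted). I continue along the arc.

```bash
python3 -m creep '{"hand":[50,50,50,50,50],"delta_pos":[[0.003,0,-0.002],[0.003,0,-0.002],[0.003,0,-0.002],[0.003,0,-0.0015],[0.003,0,-0.0015]],"turn":[0,0,0,0,0]}'
python3 -c "
from h import *
show()"
python3 -m creep '{"hand":[50,50,50,50,50],"delta_pos":[[0.003,0,-0.0015],[0.003,0,-0.0015],[0.003,0,-0.001],[0.003,0,-0.001],[0.003,0,-0.001]],"turn":[0,0,0,0,0]}'
python3 -c "
from h import *
show()"
python3 -m creep '{"hand":[50,50,50,50,50],"delta_pos":[[0.003,0,-0.001],[0.003,0,-0.001],[0.003,0,-0.001],[0.003,0,-0.0005],[0.003,0,-0.0005]],"turn":[0,0,0,0,0]}'
python3 -c "
from h import *
show()
s=env.read_camera('scene')
cv2.imwrite('pics/scene7.png',cv2.resize(s['pixels'][120:280,230:410],None,fx=4,fy=4,interpolation=cv2.INTER_CUBIC)[:,:,::-1])"
```

```text
clock: 13.88
tcp_pos: [0.6103, 0.0029, 0.1061]
orientation: [-0.001, 0.033, 0.999, 0.0]
wrist_force: [2.8, -0.8, 3.1]
finger_gap: 0.0499
t 13.88 tcp_b [-64.8  11.9 106.1] yaw_b -0.02 tilt [ 0.001 -0.    -1.   ] F_b [-2.86  0.62  3.1 ] gap 49.9 nose 0.011
clock: 14.3
tcp_pos: [0.598, 0.0038, 0.1105]
orientation: [-0.001, 0.033, 0.999, 0.0]
wrist_force: [1.3, -0.2, 0.4]
finger_gap: 0.0498
t 14.30 tcp_b [-52.4  11.8 110.5] yaw_b -0.02 tilt [ 0.002 -0.    -1.   ] F_b [-1.29  0.14  0.36] gap 49.8 nose 0.011
clock: 14.72
tcp_pos: [0.5867, 0.0046, 0.1142]
orientation: [-0.0, 0.033, 0.999, 0.0]
wrist_force: [0.8, 0.3, 0.1]
finger_gap: 0.05
t 14.72 tcp_b [-41.1  11.7 114.2] yaw_b -0.01 tilt [ 0. -0. -1.] F_b [-0.8  -0.38  0.14] gap 50.0 nose 0.011
```

View pics/scene7.png

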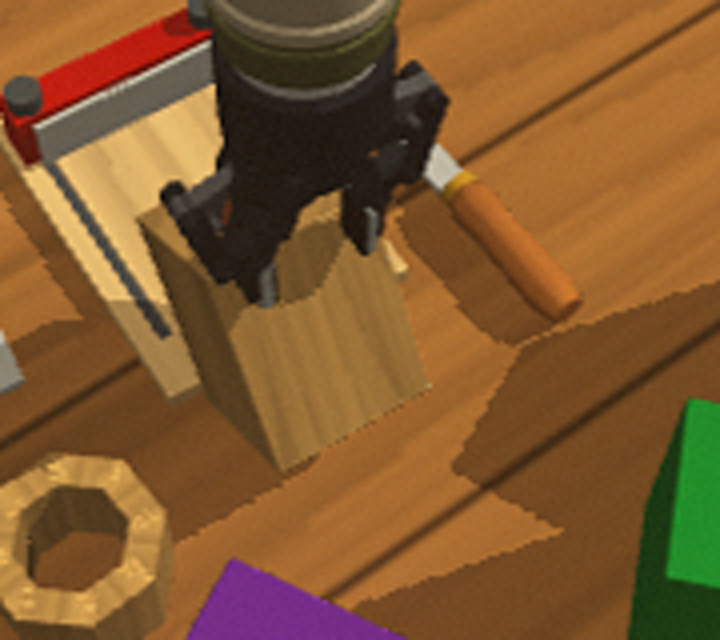

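```bash
python3 -m creep '{"hand":[50,50,50,50,50],"delta_pos":[[0.003,0,0],[0.003,0,0],[0.003,0,0],[0.003,0,0],[0.003,0,0]],"turn":[0,0,0,0,0]}'
python3 -c "
from h import *
show()"
python3 -m creep '{"hand":[50,50,50,50,50],"delta_pos":[[0.003,0,0],[0.003,0,0],[0.003,0,0],[0.003,0,0],[0.003,0,0]],"turn":[0,0,0,0,0]}'
python3 -c "
from h import *
show()
s=env.read_camera('scene')
cv2.imwrite('pics/scene8.png',cv2.resize(s['pixels'][120:280,230:410],None,fx=4,fy=4,interpolation=cv2.INTER_CUBIC)[:,:,::-1])"
```

```text
clock: 15.18
tcp_pos: [0.575, 0.0052, 0.1145]
orientation: [0.0, 0.033, 0.999, -0.0]
wrist_force: [0.7, -0.2, 2.0]
finger_gap: 0.0497
t 15.18 tcp_b [-29.3  11.9 114.5] yaw_b -0.01 tilt [-0.  0. -1.] F_b [-0.73  0.16  1.95] gap 49.7 nose 0.011
clock: 15.6
tcp_pos: [0.5626, 0.0061, 0.114]
orientation: [-0.0, 0.033, 0.999, 0.0]
wrist_force: [0.6, 1.0, 1.1]
finger_gap: 0.05
t 15.60 tcp_b [-16.9  11.8 114. ] yaw_b -0.01 tilt [ 0.001 -0.    -1.   ] F_b [-0.55 -1.07  1.06] gap 50.0 nose 0.011
```

View pics/scene8.png

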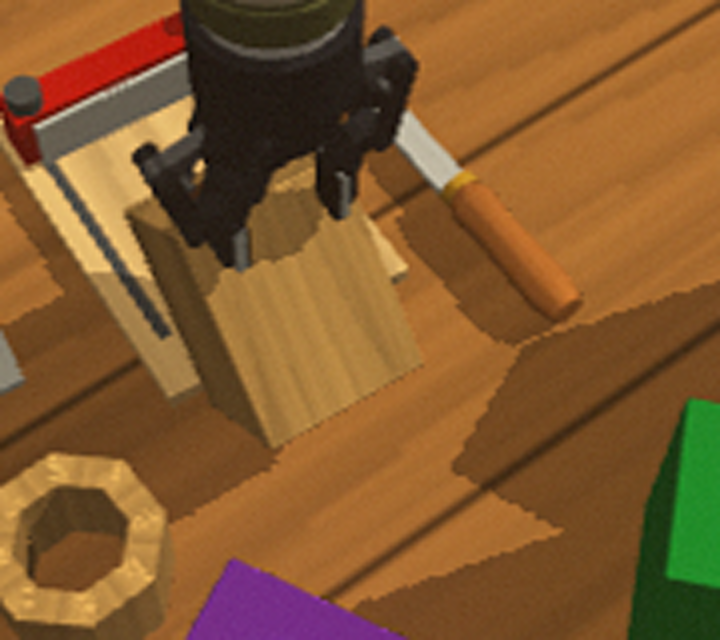

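Still following, at about 0.6 rad. I keep pushing.

```bash
python3 -m creep '{"hand":[50,50,50,50,50],"delta_pos":[[0.003,0,0],[0.003,0,0],[0.003,0,0],[0.003,0,0],[0.003,0,0]],"turn":[0,0,0,0,0]}'
python3 -c "
from h import *
show()
s=env.read_camera('scene')
cv2.imwrite('pics/scene9.png',cv2.resize(s['pixels'][120:280,230:410],None,fx=4,fy=4,interpolation=cv2.INTER_CUBIC)[:,:,::-1])"
```

```text
clock: 16.07
tcp_pos: [0.5509, 0.0069, 0.1142]
orientation: [-0.0, 0.033, 0.999, 0.0]
wrist_force: [-0.5, -1.2, 0.0]
finger_gap: 0.0498
t 16.07 tcp_b [ -5.1  11.8 114.2] yaw_b -0.01 tilt [ 0. -0. -1.] F_b [0.4  1.24 0.03] gap 49.8 nose 0.011
```

View pics/scene9.png

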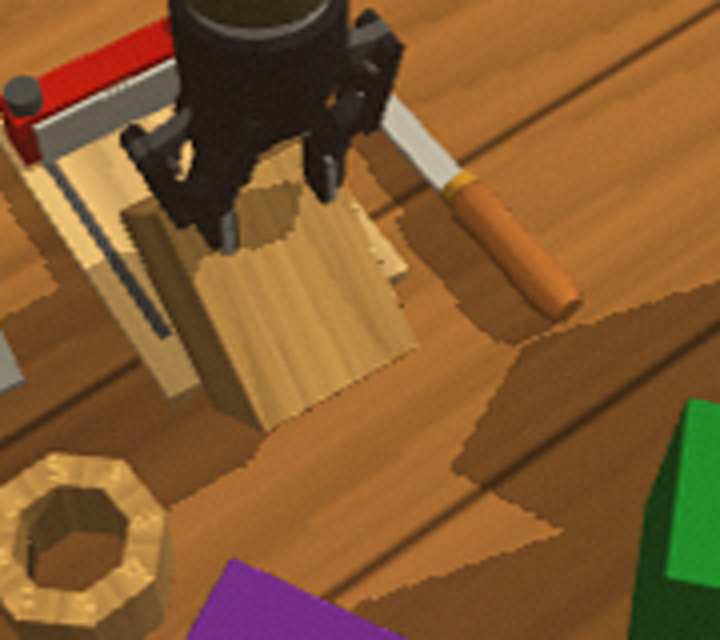

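```bash
python3 -m creep '{"hand":[50,50,50,50,50],"delta_pos":[[0.002,0,0],[0.002,0,0],[0.002,0,0],[0.002,0,0],[0,0,0]],"turn":[0,0,0,0,0]}'
python3 -c "
from h import *
show()
s=env.read_camera('scene')
cv2.imwrite('pics/scene10.png',cv2.resize(s['pixels'][120:280,230:410],None,fx=4,fy=4,interpolation=cv2.INTER_CUBIC)[:,:,::-1])"
```

```text
clock: 16.53
tcp_pos: [0.5445, 0.0073, 0.1143]
orientation: [-0.0, 0.033, 0.999, 0.0]
wrist_force: [-0.1, -0.1, 0.1]
finger_gap: 0.0502
t 16.53 tcp_b [  1.2  11.8 114.3] yaw_b -0.01 tilt [ 0. -0. -1.] F_b [0.06 0.06 0.1 ] gap 50.2 nose 0.011
```

View pics/scene10.png

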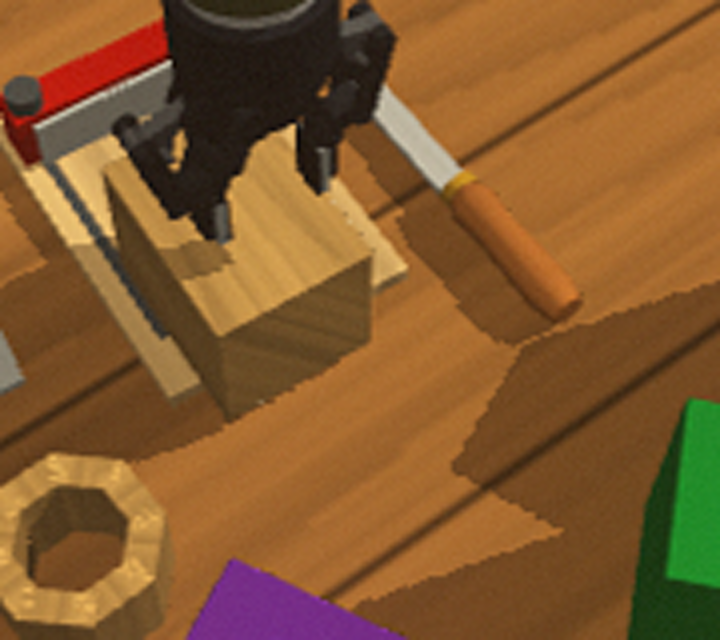

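The blank has fallen and lies on its side on the board (foot face at crop (340,300), square). I'll measure the foot end and then move back behind it.

```bash
cat >> h.py <<'E'
def lying():
    s=env.read_camera('scene'); Pb=(cloud(s)-O)@B.T*1000
    v,u=np.mgrid[0:400,0:640]; px=s['pixels'].astype(int); wood=(px[...,0]>px[...,2]+25)
    x,y,z=Pb[...,0],Pb[...,1],Pb[...,2]
    t=wood&(abs(z-107)<4)&(x>-70)&(x<200)&(abs(y-5)<70); q=Pb[t]
    A=np.c_[q[:,:2],np.ones(len(q))]; k=np.linalg.lstsq(A,q[:,2],rcond=None)[0]
    print('top n',t.sum(),'x',np.percentile(q[:,0],[.5,99.5]).round(1),'y',np.percentile(q[:,1],[.5,99.5]).round(1),'z',np.median(q[:,2]).round(1),'slope',k[:2].round(3))
    e=np.percentile(q[:,0],.5); m=wood&(abs(x-e)<8)&(z>25)&(z<100)&(abs(y-5)<60); f=Pb[m]
    k=np.linalg.lstsq(np.c_[f[:,1:],np.ones(len(f))],f[:,0],rcond=None)[0]; print('foot face n',m.sum(),'x',np.median(f[:,0]).round(1),'y',np.percentile(f[:,1],[1,99]).round(1),'dx/dy,dz',k[:2].round(3))
E
python3 -c "
from h import *
lying()"
python3 -m creep '{"hand":[50,50,50,50,50],"delta_pos":[[-0.03,0,-0.01],[-0.04,0,0],[-0.04,0,0],[0,0,0],[0,0,0]],"turn":[0,0,0,0,0]}'
python3 -c "
from h import *
show()
lying()"
```

```text
top n 1529 x [-32.7  88.3] y [-33.   60.8] z 106.3 slope [ 0.002 -0.001]
foot face n 690 x -32.0 y [-31.6  60.8] dx/dy,dz [0.008 0.002]
clock: 17.05
tcp_pos: [0.6337, 0.0012, 0.1212]
orientation: [-0.0, 0.033, 0.999, 0.0]
wrist_force: [-0.8, -1.1, 0.5]
finger_gap: 0.0501
t 17.05 tcp_b [-88.2  12.  121.2] yaw_b -0.02 tilt [ 0.001 -0.    -1.   ] F_b [0.69 1.13 0.48] gap 50.1 nose 0.011
top n 1419 x [-30.8  91.8] y [-31.7  60.8] z 106.2 slope [-0.001 -0.001]
foot face n 392 x -32.0 y [-31.7  60.7] dx/dy,dz [ 0.012 -0.001]
```

Run:
```python
from h import *
s=env.read_camera('scene'); Pb=(cloud(s)-O)@B.T*1000; t=B@(env.get_state()['tcp_pos']-O)*1000
px=s['pixels'].astype(int)
k=(abs(Pb[...,0]-t[0])<60)&(abs(Pb[...,1]-t[1])<75)&(Pb[...,2]>t[2]-20)
q=Pb[k]-t
for lo in range(10,200,12):
    w=q[(q[:,2]>=lo)&(q[:,2]<lo+12)]
    if len(w)>3: print(lo,len(w),'x',np.percentile(w[:,0],[2,98]).round(0),'y',np.percentile(w[:,1],[2,98]).round(0))
cv2.imwrite('pics/scene11.png',cv2.resize(s['pixels'][100:280,230:410],None,fx=3.3,fy=3.3,interpolation=cv2.INTER_CUBIC)[:,:,::-1])
```

```text
22 8 x [-12.   5.] y [-27.  31.]
34 60 x [-14.   9.] y [-38.  38.]
46 70 x [-13.   7.] y [-38.  38.]
58 57 x [-14.   4.] y [-31.  38.]
70 110 x [-16.   6.] y [-53.  56.]
82 183 x [-15.   9.] y [-57.  56.]
94 179 x [-19.   6.] y [-59.  60.]
106 135 x [-19.  -5.] y [-63.  63.]
118 213 x [-22.   5.] y [-65.  67.]
130 319 x [-21.   9.] y [-64.  66.]
142 47 x [-14.   6.] y [29. 39.]
154 138 x [-39.   7.] y [-22.  37.]
166 192 x [-40.   7.] y [-21.  37.]
178 202 x [-40.   5.] y [-21.  37.]
190 415 x [-39.  12.] y [-26.  37.]
```

View pics/scene11.png

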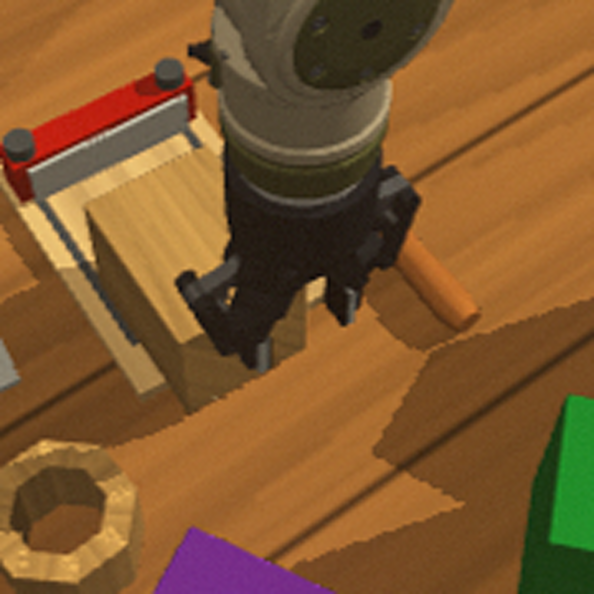

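The blank lies flat (top z 106, foot face x≈-32, y centre 14). Before lowering I want to know which part of the fingers touches first, so I'll close the hand and profile its back side.

```bash
python3 -m creep '{"hand":[0,0,0,0,0],"delta_pos":[[0,-0.002,0.02],[0,0,0.02],[0,0,0.02],[0,0,0],[0,0,0]],"turn":[0,0,0,0,0]}'
python3 -m creep '{"hand":[0,0,0,0,0],"delta_pos":[[0,0,0],[0,0,0],[0,0,0],[0,0,0],[0,0,0]],"turn":[0,0,0,0,0]}'
cat > prof.py <<'E'
from h import *
show()
Q=[]
for i in range(3):
    s=env.read_camera('scene'); Pb=(cloud(s)-O)@B.T*1000; t=B@(env.get_state()['tcp_pos']-O)*1000
    k=(abs(Pb[...,0]-t[0])<60)&(abs(Pb[...,1]-t[1])<75)&(Pb[...,2]>t[2]-20)
    Q.append(Pb[k]-t)
q=np.concatenate(Q)
for lo in range(-20,170,8):
    w=q[(q[:,2]>=lo)&(q[:,2]<lo+8)]
    if len(w)>6:
        h,e=np.histogram(w[:,0],bins=np.arange(-45,15,2))
        print(lo,len(w),'y',np.percentile(w[:,1],[2,98]).round(0),'x hist',{int(e[i]):int(h[i]) for i in range(len(h)) if h[i]>3})
cv2.imwrite('pics/prof.png',cv2.resize(s['pixels'][100:300,240:400],None,fx=3.7,fy=3,interpolation=cv2.INTER_CUBIC)[:,:,::-1])
E
python3 prof.py
```

```text
clock: 17.57
tcp_pos: [0.6307, 0.0001, 0.074]
orientation: [-0.001, 0.033, 0.999, 0.0]
wrist_force: [-1.2, -0.1, 0.0]
finger_gap: 0.0
clock: 17.98
tcp_pos: [0.6329, -0.0002, 0.075]
orientation: [0.001, 0.033, 0.999, 0.0]
wrist_force: [-0.4, -0.8, 0.3]
finger_gap: 0.0001
t 17.98 tcp_b [-87.5  13.5  75. ] yaw_b -0.01 tilt [-0.001 -0.    -1.   ] F_b [0.38 0.86 0.34] gap 0.1 nose 0.011
-20 48 y [29. 47.] x hist {}
-12 41 y [31. 47.] x hist {}
-4 44 y [33. 47.] x hist {}
4 38 y [34. 47.] x hist {}
12 30 y [37. 48.] x hist {}
20 28 y [23. 47.] x hist {}
28 117 y [-6. 47.] x hist {-13: 19, -11: 6, -9: 5}
36 74 y [-12.  13.] x hist {-13: 32, -11: 8, -9: 26}
44 80 y [-14.  13.] x hist {-13: 33, -11: 6, -9: 28, -7: 6}
52 74 y [-11.  13.] x hist {-13: 37, -11: 7, -9: 21, -7: 6}
60 55 y [-9. 14.] x hist {-13: 30, -11: 8, -9: 13}
68 104 y [-30.  28.] x hist {-15: 44, -13: 36, -11: 6, -9: 17}
76 299 y [-34.  32.] x hist {-15: 70, -13: 84, -11: 14, -9: 19, -7: 15, -5: 20, -3: 15, -1: 20, 1: 12, 3: 14, 5: 9, 7: 4}
84 220 y [-41.  41.] x hist {-15: 47, -13: 77, -11: 21, -9: 15, -7: 5, -5: 6, -3: 5, -
[... 538 characters left out ...]
-11: 10, -7: 27, -5: 29, -3: 23, -1: 22, 1: 22, 3: 12}
132 177 y [13. 43.] x hist {-21: 15, -19: 7, -13: 54, -11: 14, -9: 12, -7: 6, -3: 8, -1: 13, 1: 16, 3: 22}
140 105 y [27. 41.] x hist {-13: 27, -11: 25, -9: 14, -7: 9, 3: 13, 5: 5}
148 45 y [34. 37.] x hist {-11: 8, -9: 6, -7: 9, -3: 7, 3: 7}
156 215 y [-21.  37.] x hist {-39: 34, -37: 30, -35: 18, -33: 11, -31: 11, -29: 10, -27: 9, -25: 5, -23: 8, -21: 4, -19: 5, -17: 6, -15: 8, -13: 7, -11: 7, -9: 7, -7: 5, -5: 4, -1: 7, 3: 4, 9: 6}
164 320 y [-20.  37.] x hist {-41: 4, -39: 63, -37: 45, -35: 29, -33: 20, -31: 21, -29: 12, -27: 13, -25: 13, -23: 8, -21: 9, -19: 12, -17: 9, -15: 5, -13: 6, -11: 6, -9: 7, -7: 7, -5: 7, -1: 7, 3: 7, 7: 6}
```

View pics/prof.png

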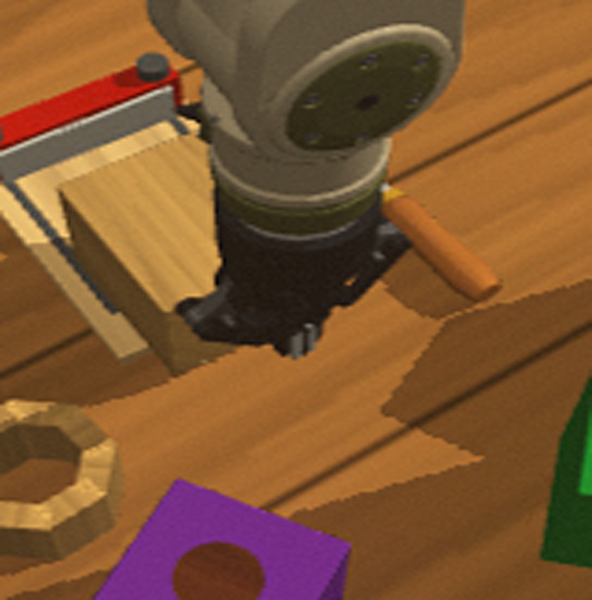

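Profile: the bare pads reach from TCP+30 to TCP+68, and above that the linkage is 2 mm wider. With TCP z≈43 only the pads (z 73–107) can touch the foot face. The force sum shows the foot end won't lift at ~13 N. I'll open slightly to 20 mm for steadiness, then lower and approach.

```bash
python3 -m creep '{"hand":[20,20,20,20,20],"delta_pos":[[0.01,-0.001,0.02],[0.01,0,0.02],[0.01,0,0],[0.008,0,0],[0.004,0,0]],"turn":[0,0,0,0,0]}'
python3 -c "
from h import *
show(-45,14,43)"
```

```text
clock: 18.55
tcp_pos: [0.5982, 0.0013, 0.0428]
orientation: [-0.0, 0.033, 0.999, 0.0]
wrist_force: [-0.1, 0.3, 1.4]
finger_gap: 0.0201
t 18.55 tcp_b [-52.7  14.2  42.8] yaw_b -0.01 tilt [ 0. -0. -1.] F_b [ 0.09 -0.33  1.41] gap 20.1 nose 0.011
units [ 0.0097  0.0002 -0.0002] turn units -0.002
```

```bash
python3 -m creep '{"hand":[20,20,20,20,20],"delta_pos":[[0.0025,0,0],[0.0025,0,0],[0.0025,0,0],[0.0025,0,0],[0.0025,0,0]],"turn":[0,0,0,0,0]}'
python3 -c "
from h import *
show()"
python3 -m creep '{"hand":[20,20,20,20,20],"delta_pos":[[0.002,0,0],[0.002,0,0],[0.002,0,0],[0.002,0,0],[0.002,0,0]],"turn":[0,0,0,0,0]}'
python3 -c "
from h import *
show()"
python3 -m creep '{"hand":[20,20,20,20,20],"delta_pos":[[0.002,0,0],[0.002,0,0],[0.002,0,0],[0.002,0,0],[0.002,0,0]],"turn":[0,0,0,0,0]}'
python3 -c "
from h import *
show();lying()
s=env.read_camera('scene')
cv2.imwrite('pics/scene12.png',cv2.resize(s['pixels'][100:280,230:410],None,fx=3.3,fy=3.3,interpolation=cv2.INTER_CUBIC)[:,:,::-1])"
```

```text
clock: 18.97
tcp_pos: [0.5892, 0.0019, 0.0426]
orientation: [0.0, 0.033, 0.999, 0.0]
wrist_force: [0.8, -0.7, 0.7]
finger_gap: 0.0205
t 18.97 tcp_b [-43.8  14.2  42.6] yaw_b -0.01 tilt [-0.001 -0.    -1.   ] F_b [-0.83  0.65  0.7 ] gap 20.5 nose 0.011
clock: 19.38
tcp_pos: [0.5816, 0.0024, 0.0425]
orientation: [0.001, 0.033, 0.999, 0.0]
wrist_force: [3.4, -0.1, -0.2]
finger_gap: 0.0198
t 19.38 tcp_b [-36.1  14.3  42.5] yaw_b -0.01 tilt [-0.001 -0.    -1.   ] F_b [-3.42 -0.1  -0.18] gap 19.8 nose 0.011
clock: 19.8
tcp_pos: [0.5731, 0.003, 0.0425]
orientation: [0.0, 0.033, 0.999, 0.0]
wrist_force: [3.2, 0.4, -0.6]
finger_gap: 0.02
t 19.80 tcp_b [-27.6  14.2  42.5] yaw_b -0.01 tilt [-0.001 -0.    -1.   ] F_b [-3.18 -0.6  -0.6 ] gap 20.0 nose 0.011
top n 773 x [ -8.8 105.9] y [-2.5 60.6] z 106.3 slope [-0.004 -0.001]
foot face n 108 x -16.1 y [-33.9  61.3] dx/dy,dz [0.071 0.02 ]
```

View pics/scene12.png

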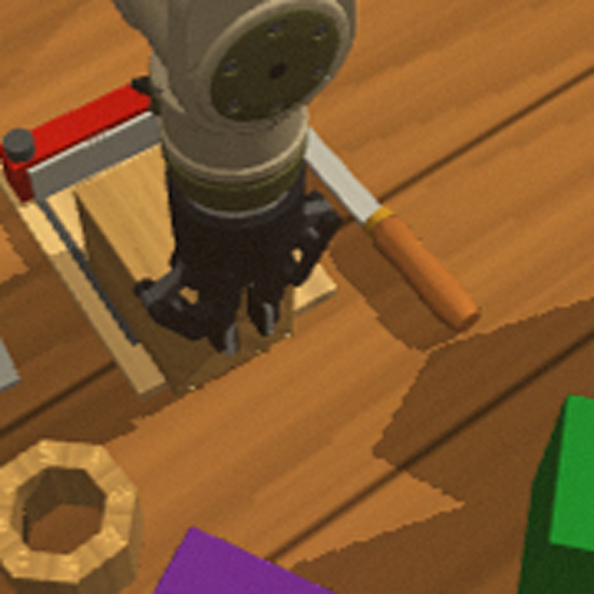

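The blank slides at ~3.2 N, aligned. I keep pushing in 8 mm calls.

```bash
python3 -m creep '{"hand":[20,20,20,20,20],"delta_pos":[[0.002,0,0],[0.002,0,0],[0.002,0,0],[0.002,0,0],[0.002,0,0]],"turn":[0,0,0,0,0]}'
python3 -m creep '{"hand":[20,20,20,20,20],"delta_pos":[[0.002,0,0],[0.002,0,0],[0.002,0,0],[0.002,0,0],[0.002,0,0]],"turn":[0,0,0,0,0]}'
python3 -m creep '{"hand":[20,20,20,20,20],"delta_pos":[[0.002,0,0],[0.002,0,0],[0.002,0,0],[0.002,0,0],[0.002,0,0]],"turn":[0,0,0,0,0]}'
python3 -c "
from h import *
show();lying()"
```

```text
clock: 20.32
tcp_pos: [0.5651, 0.0035, 0.0425]
orientation: [0.0, 0.033, 0.999, 0.0]
wrist_force: [4.1, 0.7, 1.5]
finger_gap: 0.0199
clock: 20.73
tcp_pos: [0.5571, 0.004, 0.0424]
orientation: [0.0, 0.033, 0.999, 0.0]
wrist_force: [5.5, -1.1, 1.8]
finger_gap: 0.0199
clock: 21.15
tcp_pos: [0.5491, 0.0046, 0.0424]
orientation: [0.0, 0.033, 0.999, 0.0]
wrist_force: [4.2, -0.5, 1.6]
finger_gap: 0.0198
t 21.15 tcp_b [-3.6 14.2 42.4] yaw_b -0.01 tilt [-0. -0. -1.] F_b [-4.27  0.26  1.64] gap 19.8 nose 0.011
top n 709 x [ 10.9 130.5] y [ 0.2 60.6] z 106.1 slope [-0.002 -0.005]
foot face n 381 x 6.5 y [-32.9  60.8] dx/dy,dz [0.024 0.008]
```

```bash
python3 -m creep '{"hand":[20,20,20,20,20],"delta_pos":[[0.002,0,0],[0.002,0,0],[0.002,0,0],[0.002,0,0],[0.002,0,0]],"turn":[0,0,0,0,0]}'
python3 -m creep '{"hand":[20,20,20,20,20],"delta_pos":[[0.002,0,0],[0.002,0,0],[0.002,0,0],[0.002,0,0],[0.002,0,0]],"turn":[0,0,0,0,0]}'
python3 -m creep '{"hand":[20,20,20,20,20],"delta_pos":[[0.0015,0,0],[0.0015,0,0],[0.0015,0,0],[0.0015,0,0],[0.0015,0,0]],"turn":[0,0,0,0,0]}'
python3 -m creep '{"hand":[20,20,20,20,20],"delta_pos":[[0.001,0,0],[0.001,0,0],[0.001,0,0],[0.001,0,0],[0.001,0,0]],"turn":[0,0,0,0,0]}'
python3 - <<'E'
from h import *
show();lying()
s=env.read_camera('scene');Pb=(cloud(s)-O)@B.T*1000
x,y,z=Pb[...,0],Pb[...,1],Pb[...,2]
for y0 in range(-60,66,12):
    k=(z>20)&(z<44)&(y>y0)&(y<y0+12)&(x>150)&(x<185)
    if k.sum()>3: print(y0,np.median(x[k]).round(1),k.sum())
cv2.imwrite('pics/scene13.png',cv2.resize(s['pixels'][100:260,220:380],None,fx=3.7,fy=3.7,interpolation=cv2.INTER_CUBIC)[:,:,::-1])
E
```

```text
clock: 21.62
tcp_pos: [0.5411, 0.0051, 0.0424]
orientation: [0.0, 0.033, 0.999, 0.0]
wrist_force: [5.3, -0.2, 1.3]
finger_gap: 0.0201
clock: 22.03
tcp_pos: [0.5331, 0.0056, 0.0424]
orientation: [0.0, 0.033, 0.999, 0.0]
wrist_force: [4.2, 0.7, 1.8]
finger_gap: 0.0198
clock: 22.45
tcp_pos: [0.5272, 0.006, 0.0424]
orientation: [0.0, 0.033, 0.999, 0.0]
wrist_force: [4.2, -0.3, 2.0]
finger_gap: 0.0202
clock: 22.87
tcp_pos: [0.5232, 0.0063, 0.0424]
orientation: [0.0, 0.033, 0.999, 0.0]
wrist_force: [4.7, 0.2, 2.8]
finger_gap: 0.0198
t 22.87 tcp_b [22.4 14.2 42.4] yaw_b -0.01 tilt [-0. -0. -1.] F_b [-4.64 -0.51  2.75] gap 19.8 nose 0.011
top n 652 x [ 32.  156.2] y [ 0.8 60.6] z 106.1 slope [-0.003 -0.009]
foot face n 399 x 32.5 y [-33.2  60.7] dx/dy,dz [0.011 0.006]
48 177.0 15
60 181.6 36
```

View pics/scene13.png

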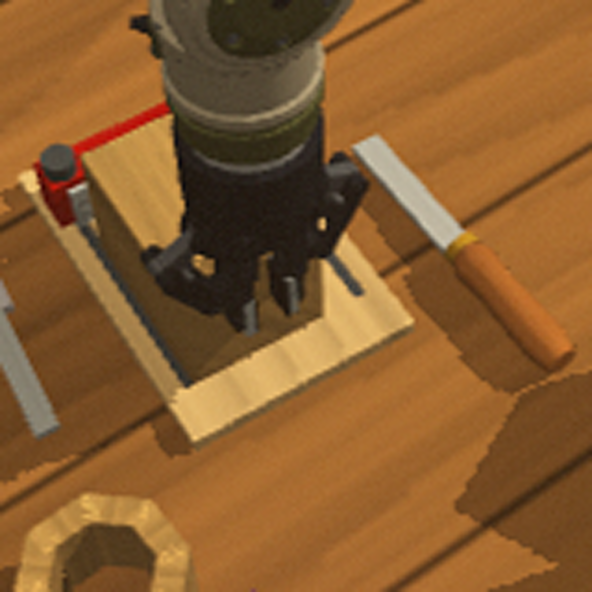

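About 19 mm to go. From here I creep at 9.6 mm/s or less.

```bash
python3 -m creep '{"hand":[20,20,20,20,20],"delta_pos":[[0.001,0,0],[0.001,0,0],[0.001,0,0],[0.001,0,0],[0.001,0,0]],"turn":[0,0,0,0,0]}'
python3 -m creep '{"hand":[20,20,20,20,20],"delta_pos":[[0.001,0,0],[0.001,0,0],[0.001,0,0],[0.001,0,0],[0.001,0,0]],"turn":[0,0,0,0,0]}'
python3 -m creep '{"hand":[20,20,20,20,20],"delta_pos":[[0.001,0,0],[0.001,0,0],[0.001,0,0],[0.001,0,0],[0.001,0,0]],"turn":[0,0,0,0,0]}'
python3 -c "
from h import *
show()"
python3 -m creep '{"hand":[20,20,20,20,20],"delta_pos":[[0.001,0,0],[0.001,0,0],[0.001,0,0],[0.001,0,0],[0.001,0,0]],"turn":[0,0,0,0,0]}'
python3 -c "
from h import *
show();lying()"
```

```text
clock: 23.38
tcp_pos: [0.5193, 0.0065, 0.0424]
orientation: [0.0, 0.033, 0.999, 0.0]
wrist_force: [5.5, -0.7, 1.9]
finger_gap: 0.0201
clock: 23.8
tcp_pos: [0.5153, 0.0068, 0.0424]
orientation: [0.0, 0.033, 0.999, 0.0]
wrist_force: [4.8, -1.2, 1.9]
finger_gap: 0.0198
clock: 24.22
tcp_pos: [0.5113, 0.0071, 0.0424]
orientation: [0.0, 0.033, 0.999, 0.0]
wrist_force: [5.8, -1.1, 3.3]
finger_gap: 0.0201
t 24.22 tcp_b [34.3 14.2 42.4] yaw_b -0.01 tilt [-0. -0. -1.] F_b [-5.85  0.69  3.28] gap 20.1 nose 0.011
clock: 24.63
tcp_pos: [0.5073, 0.0074, 0.0424]
orientation: [0.0, 0.033, 0.999, 0.0]
wrist_force: [4.9, -0.8, 2.1]
finger_gap: 0.0201
t 24.63 tcp_b [38.3 14.2 42.4] yaw_b -0.02 tilt [-0. -0. -1.] F_b [-4.93  0.52  2.1 ] gap 20.1 nose 0.011
top n 618 x [ 47.4 172.2] y [ 2.5 60.4] z 106.2 slope [-0.002 -0.009]
foot face n 411 x 48.3 y [-32.9  60.6] dx/dy,dz [0.009 0.001]
```

```bash
python3 -m creep '{"hand":[20,20,20,20,20],"delta_pos":[[0.0006,0,0],[0.0006,0,0],[0.0006,0,0],[0.0006,0,0],[0.0006,0,0]],"turn":[0,0,0,0,0]}'
python3 -c "
from h import *
show()"
python3 -m creep '{"hand":[20,20,20,20,20],"delta_pos":[[0.0006,0,0],[0.0006,0,0],[0.0006,0,0],[0.0006,0,0],[0.0006,0,0]],"turn":[0,0,0,0,0]}'
python3 -c "
from h import *
show();lying()"
```

```text
clock: 25.1
tcp_pos: [0.5049, 0.0075, 0.0423]
orientation: [0.0, 0.033, 0.999, 0.0]
wrist_force: [5.4, -1.2, 2.0]
finger_gap: 0.0197
t 25.10 tcp_b [40.7 14.2 42.3] yaw_b -0.01 tilt [-0. -0. -1.] F_b [-5.45  0.82  1.97] gap 19.7 nose 0.011
clock: 25.52
tcp_pos: [0.5029, 0.0077, 0.0424]
orientation: [0.0, 0.033, 0.999, 0.0]
wrist_force: [6.8, -0.1, 1.4]
finger_gap: 0.0203
t 25.52 tcp_b [42.8 14.2 42.4] yaw_b -0.01 tilt [-0.001 -0.    -1.   ] F_b [-6.83 -0.31  1.36] gap 20.3 nose 0.011
top n 605 x [ 51.1 176.6] y [ 2.2 60.5] z 106.2 slope [-0.    -0.002]
foot face n 420 x 52.9 y [-33.2  60.7] dx/dy,dz [0.009 0.004]
```

Contact is starting (2.0 of 2.4 mm travelled, force rising). I continue in finer steps.

```bash
python3 -m creep '{"hand":[20,20,20,20,20],"delta_pos":[[0.0006,0,0],[0.0006,0,0],[0.0006,0,0],[0,0,0],[0,0,0]],"turn":[0,0,0,0,0]}'
python3 -c "
from h import *
show()"
python3 -m creep '{"hand":[20,20,20,20,20],"delta_pos":[[0.0006,0,0],[0.0006,0,0],[0,0,0],[0,0,0],[0,0,0]],"turn":[0,0,0,0,0]}'
python3 -c "
from h import *
show()"
```

```text
clock: 25.98
tcp_pos: [0.5029, 0.0078, 0.0427]
orientation: [0.002, 0.033, 0.999, 0.0]
wrist_force: [8.8, -0.5, -0.5]
finger_gap: 0.0201
t 25.98 tcp_b [42.8 14.1 42.7] yaw_b -0.00 tilt [-0.003 -0.    -1.   ] F_b [-8.78 -0.1  -0.47] gap 20.1 nose 0.011
clock: 26.4
tcp_pos: [0.5028, 0.0077, 0.043]
orientation: [0.003, 0.033, 0.999, 0.0]
wrist_force: [9.9, 1.2, 0.1]
finger_gap: 0.0197
t 26.40 tcp_b [42.8 14.1 43. ] yaw_b -0.00 tilt [-0.005 -0.    -1.   ] F_b [-9.82 -1.89  0.09] gap 19.7 nose 0.011
```

```bash
python3 -m creep '{"hand":[20,20,20,20,20],"delta_pos":[[0.0006,0,0],[0.0006,0,0],[0.0006,0,0],[0.0006,0,0],[0,0,0]],"turn":[0,0,0,0,0]}'
python3 -c "
from h import *
show()"
python3 -m creep '{"hand":[20,20,20,20,20],"delta_pos":[[0.0006,0,0],[0.0006,0,0],[0.0006,0,0],[0,0,0],[0,0,0]],"turn":[0,0,0,0,0]}'
python3 -c "
from h import *
show();lying()"
```

```text
clock: 26.82
tcp_pos: [0.5027, 0.0077, 0.0436]
orientation: [0.004, 0.033, 0.999, 0.0]
wrist_force: [12.6, 0.9, 0.1]
finger_gap: 0.0201
t 26.82 tcp_b [42.9 14.2 43.6] yaw_b -0.01 tilt [-0.008 -0.001 -1.   ] F_b [-12.51  -1.71   0.13] gap 20.1 nose 0.011
clock: 27.23
tcp_pos: [0.5027, 0.0077, 0.0441]
orientation: [0.005, 0.033, 0.999, 0.0]
wrist_force: [15.2, 0.7, 0.7]
finger_gap: 0.0201
t 27.23 tcp_b [43.  14.2 44.1] yaw_b -0.01 tilt [-0.011 -0.001 -1.   ] F_b [-15.07  -1.74   0.69] gap 20.1 nose 0.011
top n 582 x [ 54.1 178.1] y [ 2.1 60.5] z 106.7 slope [-0.011  0.001]
foot face n 460 x 53.0 y [-33.   60.7] dx/dy,dz [0.008 0.017]
```

Stopped firmly at 43, but at 15 N the foot end starts lifting (slope -0.011), as my force sum predicted. I'll ease to ~12.5 N so it lies flat and flush, and hold there.

```bash
python3 -m creep '{"hand":[20,20,20,20,20],"delta_pos":[[-0.0006,0,0],[-0.0006,0,0],[-0.0006,0,0],[0,0,0],[0,0,0]],"turn":[0,0,0,0,0]}'
python3 -c "
from h import *
show();lying()"
```

```text
clock: 27.7
tcp_pos: [0.5027, 0.0077, 0.0437]
orientation: [0.004, 0.033, 0.999, 0.0]
wrist_force: [12.5, 1.0, -0.3]
finger_gap: 0.02
t 27.70 tcp_b [43.  14.1 43.7] yaw_b -0.00 tilt [-0.008 -0.001 -1.   ] F_b [-12.37  -1.82  -0.32] gap 20.0 nose 0.011
top n 598 x [ 53.6 177.2] y [ 3.2 60.6] z 106.6 slope [-0.013  0.002]
foot face n 442 x 53.0 y [-33.1  60.7] dx/dy,dz [0.01 0.01]
```

```bash
python3 -m creep '{"hand":[20,20,20,20,20],"delta_pos":[[0,0,0.001],[0,0,0.001],[0,0,0],[0,0,0],[0,0,0]],"turn":[0,0,0,0,0]}'
python3 -c "
from h import *
show();lying();lying()"
```

```text
clock: 28.17
tcp_pos: [0.5032, 0.0077, 0.0426]
orientation: [0.005, 0.033, 0.999, 0.0]
wrist_force: [13.8, 2.0, 3.3]
finger_gap: 0.0199
t 28.17 tcp_b [42.4 14.1 42.6] yaw_b -0.00 tilt [-0.009 -0.001 -1.   ] F_b [-13.67  -2.87   3.31] gap 19.9 nose 0.011
top n 593 x [ 52.5 177.1] y [ 1.7 60.7] z 106.3 slope [-0.003  0.   ]
foot face n 427 x 52.9 y [-32.8  60.5] dx/dy,dz [0.01  0.002]
top n 594 x [ 52.1 176.5] y [ 1.3 60.5] z 106.2 slope [-0.001 -0.005]
foot face n 427 x 52.9 y [-32.6  60.6] dx/dy,dz [0.006 0.005]
```

Flat again (slope ~0) with 13.7 N. I add a nudge to ~14.5 N (about 10–12 at the plate after board friction) and hold for about 1 s.

```bash
python3 -m creep '{"hand":[20,20,20,20,20],"delta_pos":[[0.0006,0,0.0002],[0,0,0],[0,0,0],[0,0,0],[0,0,0]],"turn":[0,0,0,0,0]}'
python3 -c "
from h import *
show()"
python3 -m creep '{"hand":[20,20,20,20,20],"delta_pos":[[0,0,0],[0,0,0],[0,0,0],[0,0,0],[0,0,0]],"turn":[0,0,0,0,0]}'
python3 -c "
from h import *
show()"
python3 -m creep '{"hand":[20,20,20,20,20],"delta_pos":[[0,0,0],[0,0,0],[0,0,0],[0,0,0],[0,0,0]],"turn":[0,0,0,0,0]}'
python3 -c "
from h import *
show();lying()"
```

```text
clock: 28.68
tcp_pos: [0.5032, 0.0077, 0.0426]
orientation: [0.005, 0.033, 0.999, 0.0]
wrist_force: [13.8, 1.0, 3.1]
finger_gap: 0.0201
t 28.68 tcp_b [42.4 14.1 42.6] yaw_b -0.00 tilt [-0.01  -0.001 -1.   ] F_b [-13.69  -1.89   3.14] gap 20.1 nose 0.011
clock: 29.1
tcp_pos: [0.5032, 0.0077, 0.0426]
orientation: [0.005, 0.033, 0.999, 0.0]
wrist_force: [12.6, 0.6, 2.9]
finger_gap: 0.0202
t 29.10 tcp_b [42.4 14.1 42.6] yaw_b -0.00 tilt [-0.01  -0.001 -1.   ] F_b [-12.53  -1.41   2.88] gap 20.2 nose 0.011
clock: 29.52
tcp_pos: [0.5033, 0.0077, 0.0426]
orientation: [0.005, 0.033, 0.999, 0.0]
wrist_force: [13.3, 1.3, 4.0]
finger_gap: 0.02
t 29.52 tcp_b [42.4 14.1 42.6] yaw_b -0.00 tilt [-0.01  -0.001 -1.   ] F_b [-13.18  -2.13   3.97] gap 20.0 nose 0.011
top n 598 x [ 52.8 176.4] y [ 2.1 60.6] z 106.3 slope [-0.003 -0.004]
foot face n 426 x 52.9 y [-32.6  60.6] dx/dy,dz [0.01  0.002]
```

Average is ~13.2 N, and with up to 5 N of friction that could leave only ~8 at the plate. I'll raise it to ~15 N and hold again, to be clearly inside the band.

```bash
python3 -m creep '{"hand":[20,20,20,20,20],"delta_pos":[[0.0006,0,0.0003],[0.0006,0,0.0003],[0.0006,0,0],[0,0,0],[0,0,0]],"turn":[0,0,0,0,0]}'
python3 -c "
from h import *
show()"
python3 -m creep '{"hand":[20,20,20,20,20],"delta_pos":[[0,0,0],[0,0,0],[0,0,0],[0,0,0],[0,0,0]],"turn":[0,0,0,0,0]}'
python3 -c "
from h import *
show()"
python3 -m creep '{"hand":[20,20,20,20,20],"delta_pos":[[0,0,0],[0,0,0],[0,0,0],[0,0,0],[0,0,0]],"turn":[0,0,0,0,0]}'
python3 -c "
from h import *
show();lying()"
```

```text
clock: 29.98
tcp_pos: [0.5033, 0.0077, 0.0427]
orientation: [0.007, 0.033, 0.999, 0.0]
wrist_force: [15.0, 0.6, 3.8]
finger_gap: 0.0197
t 29.98 tcp_b [42.3 14.2 42.7] yaw_b -0.00 tilt [-0.013 -0.001 -1.   ] F_b [-14.92  -1.56   3.78] gap 19.7 nose 0.011
clock: 30.4
tcp_pos: [0.5034, 0.0077, 0.0427]
orientation: [0.007, 0.033, 0.999, 0.0]
wrist_force: [16.6, 0.6, 4.2]
finger_gap: 0.0198
t 30.40 tcp_b [42.3 14.2 42.7] yaw_b -0.00 tilt [-0.013 -0.001 -1.   ] F_b [-16.52  -1.66   4.21] gap 19.8 nose 0.011
clock: 30.82
tcp_pos: [0.5033, 0.0077, 0.0427]
orientation: [0.007, 0.033, 0.999, 0.0]
wrist_force: [16.5, 0.6, 4.0]
finger_gap: 0.0202
t 30.82 tcp_b [42.3 14.2 42.7] yaw_b -0.00 tilt [-0.013 -0.001 -1.   ] F_b [-16.41  -1.7    4.02] gap 20.2 nose 0.011
top n 594 x [ 52. 177.] y [ 2.2 60.6] z 106.3 slope [0.001 0.   ]
foot face n 424 x 52.9 y [-32.9  60.5] dx/dy,dz [0.008 0.007]
```

Held for 0.8 s at ~16 N (about 11–14 at the plate), lying flat. Now I back away straight.

```bash
python3 -m creep '{"hand":[20,20,20,20,20],"delta_pos":[[-0.003,0,0],[-0.004,0,0],[-0.006,0,0],[-0.01,0,0],[-0.02,0,0]],"turn":[0,0,0,0,0]}'
python3 -m creep '{"hand":[20,20,20,20,20],"delta_pos":[[-0.03,0,0],[-0.03,0,0],[-0.03,0,-0.03],[0,0,-0.045],[0,0,-0.045]],"turn":[0,0,0,0,0]}'
python3 -m creep '{"hand":[20,20,20,20,20],"delta_pos":[[0,0,-0.045],[0,0,-0.03],[0,-0.04,0],[0,-0.045,0],[0,-0.045,0]],"turn":[0,0,0,0,0]}'
python3 -m creep '{"hand":[20,20,20,20,20],"delta_pos":[[0,-0.045,0],[0,-0.045,0],[0,-0.045,0],[0,-0.045,0],[0,-0.045,0]],"turn":[0,0,0,0,0]}'
python3 -m creep '{"hand":[20,20,20,20,20],"delta_pos":[[0,-0.045,0],[0,0,0],[0,0,0],[0,0,0],[0,0,0]],"turn":[0,0,0,0,0]}'
python3 - <<'E'
from h import *
show();lying()
c=env.read_camera('top');W=cloud(c);z=W[...,2]
v,u=np.mgrid[0:400,0:640]
def box(r0,r1,c0,c1): return (v>=r0)&(v<r1)&(u>=c0)&(u<c1)
for n,m in(('blank',box(190,330,262,356)&(abs(z-.107)<.005)),('ring',box(165,222,352,410)&(z>.05)&(z<.07)),('chisel',box(185,295,238,262)&(z>.006)),('caliper',box(240,335,358,402)&(z>.004)&(z<.03)),('fence',box(290,340,262,356)&(z>.045)&(z<.058)),('board',box(215,340,262,356)&(z>.006)&(z<.02))):
    if m.sum()<10: print(n,'hidden');continue
    r,md,N=rect(m,W);print(n,np.round(r[0],1),np.round(r[1],1),round(r[2],1),N)
m=box(190,330,262,356)&(abs(z-.107)<.005); p=(W[m]-O)@B.T*1000
if m.sum()>9: print('blank in board: ',np.percentile(p,[.5,99.5],axis=0).round(1).tolist())
cv2.imwrite('pics/topF.png',cv2.resize(c['pixels'][140:345,200:420],None,fx=2.7,fy=2.7,interpolation=cv2.INTER_CUBIC)[:,:,::-1])
s=env.read_camera('scene');cv2.imwrite('pics/sceneF.png',s['pixels'][:,:,::-1])
E
```

```text
clock: 31.28
tcp_pos: [0.5268, 0.0064, 0.0387]
orientation: [-0.003, 0.033, 0.999, 0.0]
wrist_force: [-0.2, 0.3, -0.0]
finger_gap: 0.0202
clock: 31.7
tcp_pos: [0.6006, 0.0012, 0.1339]
orientation: [-0.004, 0.033, 0.999, 0.0]
wrist_force: [0.0, -0.0, 0.2]
finger_gap: 0.0198
clock: 32.12
tcp_pos: [0.5943, -0.1027, 0.1954]
orientation: [-0.001, 0.032, 0.999, 0.0]
wrist_force: [0.8, -1.1, -0.4]
finger_gap: 0.0201
clock: 32.53
tcp_pos: [0.5817, -0.2832, 0.1944]
orientation: [-0.002, 0.033, 0.999, 0.001]
wrist_force: [0.6, 0.1, 0.1]
finger_gap: 0.0198
clock: 32.95
tcp_pos: [0.5806, -0.3168, 0.1952]
orientation: [-0.001, 0.033, 0.999, 0.001]
wrist_force: [0.3, 0.7, -0.5]
finger_gap: 0.0202
t 32.95 tcp_b [-56.3 332.8 195.2] yaw_b 0.05 tilt [ 0.002 -0.002 -1.   ] F_b [-0.28 -0.72 -0.47] gap 20.2 nose 0.011
top n 1942 x [ 52.2 176.4] y [-33.6  60.2] z 106.2 slope [0.001 0.001]
foot face n 756 x 52.9 y [-32.9  60.5] dx/dy,dz [0.007 0.002]
blank [429.4  13.9] [ 95.1 124.2] 86.2 2915
ring [ 601.6 -154.3] [89.7 91.3] 47.3 858
chisel [524.2 156.8] [ 28.7 214.2] 88.0 963
caliper [ 393.2 -135.2] [ 93.1 211.2] 82.0 994
fence [352.7  31.2] [149.1  30.6] 86.2 283
board [434.6  26.4] [160.1 225. ] 86.3 2767
blank in board:  [[54.8, -34.5, 103.7], [177.2, 60.0, 110.8]]
```

View pics/topF.png

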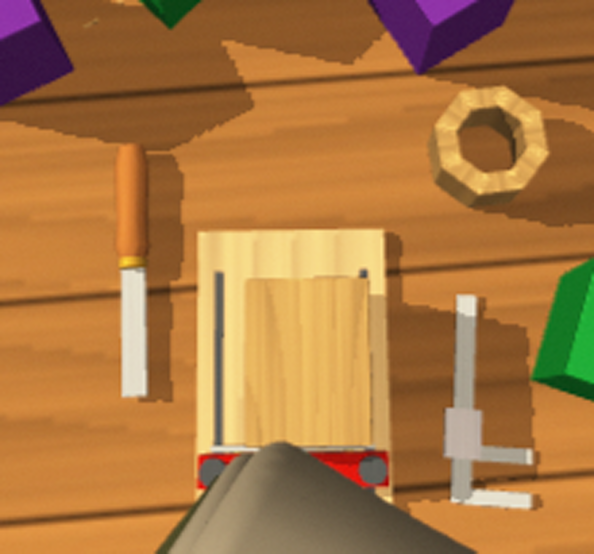

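View pics/sceneF.png

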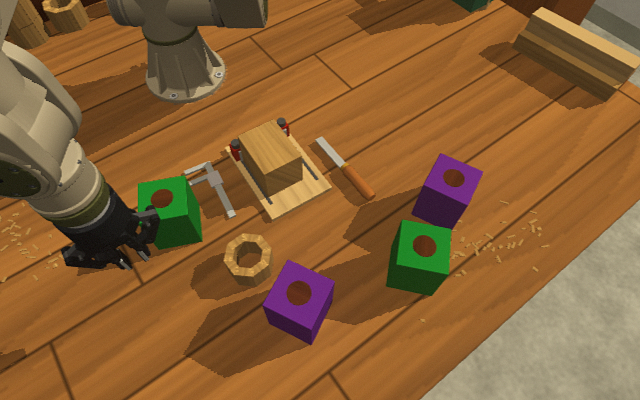

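The blank lies flat on the board, square to it, with its top end (x 177) at the plate in both cameras. Ring and chisel measure unchanged. The caliper looks in place in the picture, and its number is only off because of mask noise. The hand is clear in free air, so I'm handing in.

```bash
python3 -c "
from workcell import env
print(env.hand_in())"
```

```text
the job is handed in; nothing more can be done
None
```

I slid the blank square against the board edge, tipped it over the edge onto its side, and pushed it top end first until it met the steel plate. I then held it there, backed away, and handed in at about 33 s of the 72 s allowed.

- **Final pose:** the blank lies flat (slope about 0.001) and square to the board. Its top end is at about 177 mm from the near edge, where I measured the plate.
- **Hold force:** the last hold was 0.8 s at 15–16.5 N at the wrist, with the blank flat. I estimate 11–14 N of that reached the plate after board friction, but I did not measure it there. The highest push I read in the whole job was 16.6 N.
- **Brief lift:** at the first 15 N press the foot end began to lift slightly (about 0.01 rad). I eased off, pressed it flat again and repeated the hold.
- **Fingertip height:** the fingertips stood about 30–35 mm above the reported TCP, which disagrees with `nose_length`. I worked from the camera-measured height instead. Two first tries at the high push passed over the blank without touching it.
- **Bystanders:** ring and chisel positions are unchanged within 0.2 mm. The final caliper fit was disturbed (2 mm shift, wrong size), but in the picture it lies where it was. No look-alike was approached closely.

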